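# Gang-scribe brass blanks on a clicking swivel jig

### The arm

A 6-joint arm with a two-finger parallel gripper is mounted at the origin on the work surface; the furniture and walls round the work are solid. World frame = base frame: x ahead of the robot, y to its left, z up, the work surface at z = 0. Lengths are in m, angles in rad, forces in N, time in s.
With the tool pointing down it reaches from about 0.25 to 0.725 m from the base axis. Payload 4 kg.
Tool frame: the origin (TCP) lies at the very end of the fingers, on their centre line; the grasp point (between the pads) lies 19 mm behind it; x points along the fingers, z is the direction in which the jaws open and shut, and the axes are right-handed (so a half turn about x gives the same grasp; the last joint's range is limited). The gripper opens to 85 mm and grips with 20 to 120 N. Pads are 22 mm wide; open, the fingers measure 114 mm over their backs; the gripper's body (76 mm by 85 mm) begins 54 mm behind the grasp point. The pads swing forward as they close: fully open they stand 13 mm farther back than shut.
Start: joints at [1.193, 0.241, 0.005, 1.335, 0, 1.571], TCP at [0.184, 0.465, 0.231] pointing down, gripper open.
Joint ranges: [-2.72, 2.72], [-1.05, 1.87], [-1.09, 1.28], [-1.99, 2.15], [-1.42, 1.44], [-3.14, 3.14]. Speed limits (rad/s): [2.79, 2.79, 3.14, 3.14, 3.14, 3.14].

### API

Orientations are given as a unit quaternion [x, y, z, w].
In Python, from workcell import bot gives the robot as it stands.
- The arm moves only by the tool step_arm, never from a script. Its argument "series" is a list of rows, each an object of numbers: "x", "y", "z": the shift along the world's x, y, z in cm; "twist": the turn about the world's z in degrees; "jaw": the finger opening in cm, from 0 to 8.54. In form: [{"x": .., "y": .., "z": .., "twist": .., "jaw": ..}, ...]. A call has 1 to 10 rows; each row is the pose to reach, as a shift and turn from the pose measured when the call began; what a row does not reach only later rows make up. A row lasts 1/12 s, in which the tool goes at most 41.7 mm and 7.16 degrees, less where a joint would pass 70% of its speed; a pose out of reach is approached as far as the arm can. A call with a gripper value outside its range is refused whole. The fingers move at their own pace and stop on an object; the grip force is fixed at half the most. Time passes only in rows, so rows that repeat a pose let the fingers close. It gives the time, the measured TCP pose, the force and the opening at its end, in the units of the state.
- bot.get_obs(): the state, without advancing time (a new reading comes with each control period).
- bot.camera(name): name is "scene" or "top"; returns (picture, depth): 480x640x3 uint8, red, green, blue; 480x640 float32, m along the optical axis (not along the pixel's ray), 0 where there is no reading.
- bot.camera_info(name): a dict with "camera_matrix" (3x3 intrinsics, pixels), "R" (3x3) and "t" (3): a world point X has camera coordinates R X + t. Camera axes: x right, y down, z forward; pixel columns grow to the right and rows downward; lengths in m; the calibration is good to about 2 mm. A picture is of the moment at which its call begins. camera_info takes no time and is no camera call.
- bot.job_done(): hands the job in, once; it reports no verdict.
The state is a dict: "clock": time; "joint_pos": joint angles; "joint_vel": joint speeds; "tau": joint torques, N m; "eef_pos": TCP position; "tool_rot": TCP orientation; "ft_force": force on the tool from outside, world axes, zero at the start; "ft_torque": the same for the moment, N m; "grip_width": finger opening in m.
Only numpy, scipy, OpenCV 4.12 (cv2) and the standard library are available. Lean on these libraries where they do the work, as an engineer would, in place of code of your own. Each camera call takes 0.05 s, during which the arm holds its last target.

### The job

Lay every brass blank that is on the bench flat in a slot of its own on the swivel jig, one end up to the straightedge; then turn the bed by its post to the third click counter-clockwise (seen from above) of the long zero line. Then take the scriber from its stand and lead its point slowly and steadily, tip down, along the straightedge just over the blanks' tops, from the handle-post end to the other end, and stand the scriber back in its stand. Leave the tape roll and the glue bottle where they are; blanks that get knocked out of place must be put back in a slot.

Things in the scene. Friction and masses are not known exactly. Their poses are not given: they have to be found in the camera images.
- swivel (a joint): angle of the bed on its base, rad: 0 with its white pointer over the long white scale line, + counter-clockwise from above. It clicks into a notch every 15 degrees (0.2618 rad) from -45 to +60 degrees, pulled into the nearer one; the third click past zero is 0.785. One short scale line a click. As found it is two to five clicks clockwise of the third; leaving a notch takes about 5 N at the post
- swivel_axis (a point): the vertical axis of the swivel, at the height of the bed's slot floors (42 mm above the plywood board on which all stands, whose top is at z = 0.028). The fixed dark round base is 216 mm across; its scale is on the robot's side, so as the bed turns counter-clockwise the pointer moves to the robot's right
- post_grip (a point): middle of the grip height of the handle post, a black upright round post 18 mm thick and 60 mm high on one end of the bed, 150 mm from the axis; its foot is at 42 mm and its top at 102 mm above the board, this point at 85 mm. Pinch it from above and lead it round the axis in short arcs; being round it may turn between the fingers
- slot1 (a point): centre of the floor of slot 1 (nearest the handle post): where a blank's origin comes to lie when its end touches the straightedge. Turns with the bed: x (along the blank) points to the straightedge, y along it away from the post, z up. Four slots, 58 mm apart, 38 mm wide, open at the end away from the straightedge
- slot2 (a point): centre of the floor of slot 2 (counted from the handle post): where a blank's origin comes to lie when its end touches the straightedge. Turns with the bed: x (along the blank) points to the straightedge, y along it away from the post, z up. Ribs between slots: 20 mm wide, 3 mm high
- slot3 (a point): centre of the floor of slot 3 (counted from the handle post): where a blank's origin comes to lie when its end touches the straightedge. Turns with the bed: x (along the blank) points to the straightedge, y along it away from the post, z up. The steel straightedge's face is 42 mm along +x, its top 26 mm above this floor
- slot4 (a point): centre of the floor of slot 4 (farthest from the handle post): where a blank's origin comes to lie when its end touches the straightedge. Turns with the bed: x (along the blank) points to the straightedge, y along it away from the post, z up. See slots 1 to 3
- line1 (a point): point 1 of 5 of the line to be scribed, on the bed, 50 mm apart (1 nearest the handle post, 5 at the far end): 5 mm in front of the straightedge's face and 3 mm above the top of a seated blank, where the scriber's tip shall pass
- line2 (a point): point 2 of 5 of the line to be scribed, on the bed, 50 mm apart (1 nearest the handle post, 5 at the far end): 5 mm in front of the straightedge's face and 3 mm above the top of a seated blank, where the scriber's tip shall pass
- line3 (a point): point 3 of 5 of the line to be scribed, on the bed, 50 mm apart (1 nearest the handle post, 5 at the far end): 5 mm in front of the straightedge's face and 3 mm above the top of a seated blank, where the scriber's tip shall pass
- line4 (a point): point 4 of 5 of the line to be scribed, on the bed, 50 mm apart (1 nearest the handle post, 5 at the far end): 5 mm in front of the straightedge's face and 3 mm above the top of a seated blank, where the scriber's tip shall pass
- line5 (a point): point 5 of 5 of the line to be scribed, on the bed, 50 mm apart (1 nearest the handle post, 5 at the far end): 5 mm in front of the straightedge's face and 3 mm above the top of a seated blank, where the scriber's tip shall pass
- blank1: solid brass bar offcut, 84 mm long (its x), 28 mm wide (y), 22 mm high (z), 0.2 kg, with two dark stud holes in the top; origin at the centre of its underside. Two to four of the four are there; all are alike
- blank2: solid brass bar offcut, 84 mm long (its x), 28 mm wide (y), 22 mm high (z), 0.2 kg, with two dark stud holes in the top; origin at the centre of its underside. Two to four of the four are there; all are alike
- blank3: solid brass bar offcut, 84 mm long (its x), 28 mm wide (y), 22 mm high (z), 0.2 kg, with two dark stud holes in the top; origin at the centre of its underside. Two to four of the four are there; all are alike
- blank4: solid brass bar offcut, 84 mm long (its x), 28 mm wide (y), 22 mm high (z), 0.2 kg, with two dark stud holes in the top; origin at the centre of its underside. Two to four of the four are there; all are alike
- scriber: scriber standing tip down in its stand: steel needle 8 mm thick tapering to the point, a black guard disc 44 mm across from 58 to 63 mm above the tip, and a round aluminium handle 18 mm thick from 63 to 125 mm above the tip, 90 g. Origin at the tip, z up along the handle
- scriber_tip (a point): the scriber's point (same as its origin)
- stand_seat (a point): the tip's place when the scriber stands in its stand: 12 mm above the board, under the middle of the 25 mm hole (17 mm wider than the needle) in the stand's top plate, on whose upper face (70 mm above the board) the guard disc rests. The stand is fixed, 80 x 80 mm
- tape_clear: roll of clear tape lying flat, 94 mm across, 24 mm high, not to be disturbed; origin under its centre
- glue_bottle: small glue bottle, 34 mm across, 100 mm high, upright, not to be disturbed; origin under its centre
Mind the look-alikes: they are no part of the job. What is shaped like the blank1 but pink is not meant.

How it is judged:
On the way, in this order (a step that is already met when the one before it is completed fails the run):
1. every blank lies in a slot of the bed with one end up to the straightedge (((x of blank1 in the frame of slot1 between -0.009 and 0.004 m and y of blank1 in the frame of slot1 between -0.008 and 0.008 m and z of blank1 in the frame of slot1 between -0.004 and 0.004 m and angle between the x axis of blank1 and the x axis of slot1, either way round below 0.15 rad) or (x of blank1 in the frame of slot2 between -0.009 and 0.004 m and y of blank1 in the frame of slot2 between -0.008 and 0.008 m and z of blank1 in the frame of slot2 between -0.004 and 0.004 m and angle between the x axis of blank1 and the x axis of slot2, either way round below 0.15 rad) or (x of blank1 in the frame of slot3 between -0.009 and 0.004 m and y of blank1 in the frame of slot3 between -0.008 and 0.008 m and z of blank1 in the frame of slot3 between -0.004 and 0.004 m and angle between the x axis of blank1 and the x axis of slot3, either way round below 0.15 rad) or (x of blank1 in the frame of slot4 between -0.009 and 0.004 m and y of blank1 in the frame of slot4 between -0.008 and 0.008 m and z of blank1 in the frame of slot4 between -0.004 and 0.004 m and angle between the x axis of blank1 and the x axis of slot4, either way round below 0.15 rad)) and ((x of blank2 in the frame of slot1 between -0.009 and 0.004 m and y of blank2 in the frame of slot1 between -0.008 and 0.008 m and z of blank2 in the frame of slot1 between -0.004 and 0.004 m and angle between the x axis of blank2 and the x axis of slot1, either way round below 0.15 rad) or (x of blank2 in the frame of slot2 between -0.009 and 0.004 m and y of blank2 in the frame of slot2 between -0.008 and 0.008 m and z of blank2 in the frame of slot2 between -0.004 and 0.004 m and angle between the x axis of blank2 and the x axis of slot2, either way round below 0.15 rad) or (x of blank2 in the frame of slot3 between -0.009 and 0.004 m and y of blank2 in the frame of slot3 between -0.008 and 0.008 m and z of blank2 in the frame of slot3 between -0.004 and 0.004 m and angle between the x axis of blank2 and the x axis of slot3, either way round below 0.15 rad) or (x of blank2 in the frame of slot4 between -0.009 and 0.004 m and y of blank2 in the frame of slot4 between -0.008 and 0.008 m and z of blank2 in the frame of slot4 between -0.004 and 0.004 m and angle between the x axis of blank2 and the x axis of slot4, either way round below 0.15 rad)) and ((x of blank3 in the frame of slot1 between -0.009 and 0.004 m and y of blank3 in the frame of slot1 between -0.008 and 0.008 m and z of blank3 in the frame of slot1 between -0.004 and 0.004 m and angle between the x axis of blank3 and the x axis of slot1, either way round below 0.15 rad) or (x of blank3 in the frame of slot2 between -0.009 and 0.004 m and y of blank3 in the frame of slot2 between -0.008 and 0.008 m and z of blank3 in the frame of slot2 between -0.004 and 0.004 m and angle between the x axis of blank3 and the x axis of slot2, either way round below 0.15 rad) or (x of blank3 in the frame of slot3 between -0.009 and 0.004 m and y of blank3 in the frame of slot3 between -0.008 and 0.008 m and z of blank3 in the frame of slot3 between -0.004 and 0.004 m and angle between the x axis of blank3 and the x axis of slot3, either way round below 0.15 rad) or (x of blank3 in the frame of slot4 between -0.009 and 0.004 m and y of blank3 in the frame of slot4 between -0.008 and 0.008 m and z of blank3 in the frame of slot4 between -0.004 and 0.004 m and angle between the x axis of blank3 and the x axis of slot4, either way round below 0.15 rad)) and ((x of blank4 in the frame of slot1 between -0.009 and 0.004 m and y of blank4 in the frame of slot1 between -0.008 and 0.008 m and z of blank4 in the frame of slot1 between -0.004 and 0.004 m and angle between the x axis of blank4 and the x axis of slot1, either way round below 0.15 rad) or (x of blank4 in the frame of slot2 between -0.009 and 0.004 m and y of blank4 in the frame of slot2 between -0.008 and 0.008 m and z of blank4 in the frame of slot2 between -0.004 and 0.004 m and angle between the x axis of blank4 and the x axis of slot2, either way round below 0.15 rad) or (x of blank4 in the frame of slot3 between -0.009 and 0.004 m and y of blank4 in the frame of slot3 between -0.008 and 0.008 m and z of blank4 in the frame of slot3 between -0.004 and 0.004 m and angle between the x axis of blank4 and the x axis of slot3, either way round below 0.15 rad) or (x of blank4 in the frame of slot4 between -0.009 and 0.004 m and y of blank4 in the frame of slot4 between -0.008 and 0.008 m and z of blank4 in the frame of slot4 between -0.004 and 0.004 m and angle between the x axis of blank4 and the x axis of slot4, either way round below 0.15 rad)) and linear speed of each of blank1, blank2, blank3, blank4 below 0.02 m/s), for 0.2 s.
2. the bed has been turned to the third click counter-clockwise of zero (value of joint swivel between 0.7054 and 0.8654 rad and velocity of joint swivel between -0.1 and 0.1 rad/s), for 0.3 s.
3. the scriber's tip is led slowly past point 1 of 5 along the straightedge (from the handle post's end), tip down (distance between scriber_tip and line1 below 0.009 m and angle between scriber's own z axis and vertical below 0.5 rad), for 0.25 s.
4. the scriber's tip is led slowly past point 2 of 5 along the straightedge (from the handle post's end), tip down (distance between scriber_tip and line2 below 0.009 m and angle between scriber's own z axis and vertical below 0.5 rad), for 0.25 s.
5. the scriber's tip is led slowly past point 3 of 5 along the straightedge (from the handle post's end), tip down (distance between scriber_tip and line3 below 0.009 m and angle between scriber's own z axis and vertical below 0.5 rad), for 0.25 s.
6. the scriber's tip is led slowly past point 4 of 5 along the straightedge (from the handle post's end), tip down (distance between scriber_tip and line4 below 0.009 m and angle between scriber's own z axis and vertical below 0.5 rad), for 0.25 s.
7. the scriber's tip is led slowly past point 5 of 5 along the straightedge (from the handle post's end), tip down (distance between scriber_tip and line5 below 0.009 m and angle between scriber's own z axis and vertical below 0.5 rad), for 0.25 s.
At the end, for the whole second after the job is handed in: every blank lies flat in a slot (8 mm sideways, end within 9 mm of the straightedge, 0.15 rad), the bed rests at the third click (0.785 rad, within 0.07), the scriber stands in its stand (tip within 12 mm of its seat, height within 5 mm, tilt under 0.12 rad), all at rest (all of step 1 and value of joint swivel between 0.7154 and 0.8554 rad and velocity of joint swivel between -0.1 and 0.1 rad/s and horizontal distance between scriber_tip and stand_seat below 0.012 m and z of scriber_tip in the frame of stand_seat between -0.005 and 0.005 m and angle between scriber's own z axis and vertical below 0.12 rad and linear speed of scriber below 0.02 m/s); the robot touches nothing.
It fails at once if the roll of clear tape is moved by more than 30 mm (distance of tape_clear from where it was at the start of the episode above 0.03 m).
It fails at once if the glue bottle is moved by more than 30 mm (distance of glue_bottle from where it was at the start of the episode above 0.03 m).
Of blank1, blank2, blank3, blank4 only 2 to 4 are there at a start; the rules pass over those that are not, and their reading is None.
At some moment in a run one of blank1, blank2, blank3, blank4 may be knocked a few centimetres aside while the robot is not near it.
It also fails if it takes over 210 s, if anything falls off the work surface, if the arm or the gripper's body presses on something with over 40 N, if the wrist force passes 120 N, or if a joint passes its speed limit or range.

## Working session

There is one attempt and no reset: what is moved stays moved. The work goes in short steps, Python scripts to look and compute and a tool call to move; the robot and the scene stay as the last step left them, time stands still between calls to the robot, and variables do not carry over. Pictures are saved under pics/ and viewed, and the job is handed in when it is done.

Besides the shell and the picture viewer there is one more tool, called after "Call:" by a JSON object that holds its "op" and its "data". step_arm: Moves the arm, as the interface text tells. Its arguments: {"type":"object","properties":{"series":{"type":"array","items":{"type":"object","properties":{"x":{"type":"number"},"y":{"type":"number"},"z":{"type":"number"},"twist":{"type":"number"},"jaw":{"type":"number"}}}}},"required":["series"]}

```bash
ls; mkdir -p pics; cat > h.py <<'E'
from workcell import bot
import numpy as np, cv2
def snap(name,tag):
    p,d=bot.camera(name); cv2.imwrite(f'pics/{tag}.png',p[:,:,::-1]); np.savez(f'pics/{tag}.npz',p=p,d=d); return p,d
def world(name,u,v,z=None,d=None):
    i=bot.camera_info(name);K=np.array(i['camera_matrix']);R=np.array(i['R']);t=np.array(i['t'])
    ray=np.linalg.inv(K)@np.array([u,v,1.0]); C=-R.T@t; r=R.T@ray
    s=(z-C[2])/r[2] if z is not None else d
    return C+s*r
def crop(tag,x0,y0,x1,y1,f,out):
    im=cv2.imread(f'pics/{tag}.png')[y0:y1,x0:x1]; cv2.imwrite(f'pics/{out}.png',cv2.resize(im,None,fx=f,fy=f,interpolation=cv2.INTER_CUBIC))
E
python3 - <<'E'
from h import *
o=bot.get_obs();print(o)
snap('top','t0');snap('scene','s0')
for n in('top','scene'):print(bot.camera_info(n))
E
```

```text
pics
{'clock': 0.0, 'joint_pos': array([ 1.19299084e+00,  2.41417244e-01,  3.70382165e-03,  1.33520996e+00,
       -2.98132199e-06,  1.57078965e+00]), 'joint_vel': array([ 0.00027854,  0.00152482, -0.00065917,  0.00266733,  0.00029288,
        0.00039481]), 'tau': array([-2.07810353e-04, -3.72319221e+01,  2.52407598e+01,  1.69359462e-02,
        1.10232838e-04, -4.34739519e-06]), 'eef_pos': array([0.18420316, 0.46413694, 0.23040305]), 'tool_rot': array([-0.39763985,  0.58561598,  0.39679321,  0.58437284]), 'ft_force': array([-0.20076166,  0.23104242,  0.23129228]), 'ft_torque': array([-0.01092198, -0.02063301, -0.04841644]), 'grip_width': 0.08537553708320843}
{'camera_matrix': array([[465.43046968,   0.        , 314.51387459],
       [  0.        , 465.43046968, 234.52318666],
       [  0.        ,   0.        ,   1.        ]]), 'R': array([[ 0.02699123, -0.99954044,  0.0137979 ],
       [-0.99648931, -0.02799799, -0.07889974],
       [ 0.07924979, -0.01161986, -0.99678706]]), 't': array([0.04979758, 0.49607705, 1.23985309])}
{'camera_matrix': array([[491.93680353,   0.        , 310.4838094 ],
       [  0.        , 491.93680353, 241.9984815 ],
       [  0.        ,   0.        ,   1.        ]]), 'R': array([[ 0.50654336, -0.86216103,  0.00960102],
       [-0.62750925, -0.37626987, -0.6816547 ],
       [ 0.59130869,  0.33926293, -0.73161103]]), 't': array([-0.19415027,  0.40104189,  0.86710495])}
```

View pics/t0.png

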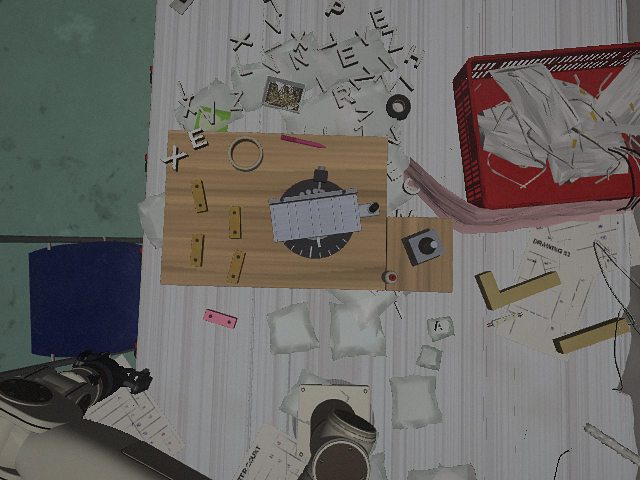

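View pics/s0.png

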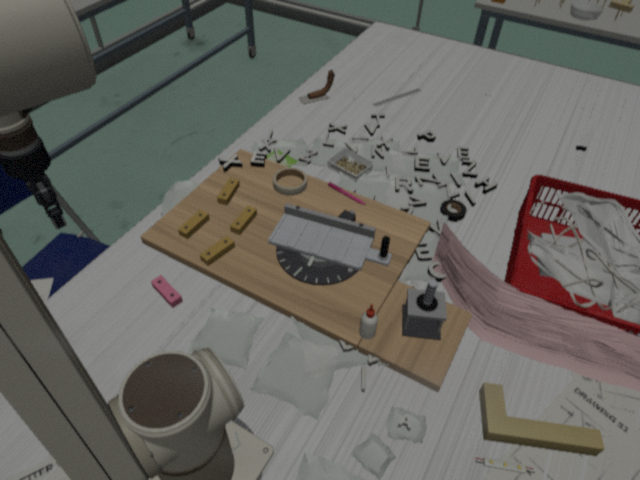

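Top view: four brass blanks at the left (199,196), (235,222), (197,250), (236,266). The jig is near (318,215) with its post at (374,209), the stand at (428,246), the glue at (390,278) and the tape at (246,154).

```bash
python3 - <<'E'
from h import *
crop('t0',160,125,290,295,4.5/1.3,'c1'); crop('t0',255,155,465,295,3.8,'c2')
E
```

```text
(no output)
```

View pics/c1.png

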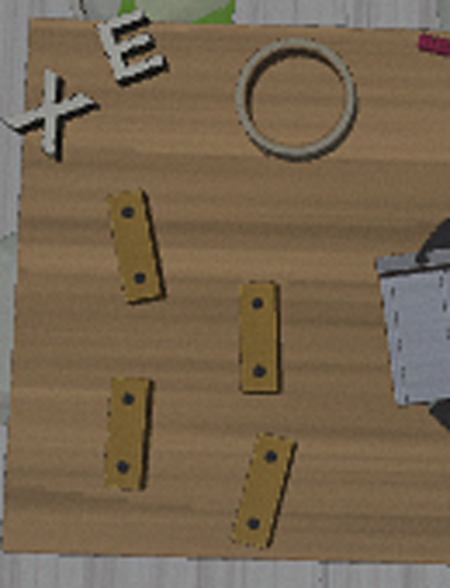

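View pics/c2.png

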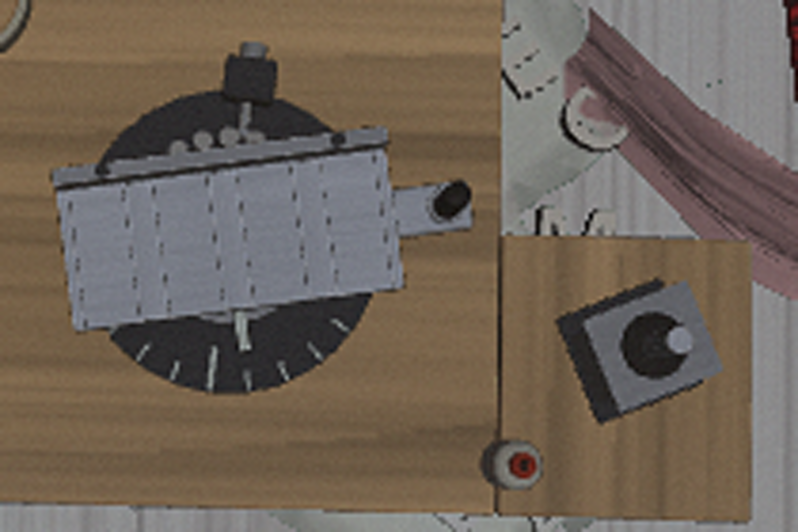

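```bash
cat >> h.py <<'E'
def cloud(name,d):
    i=bot.camera_info(name);K=np.array(i['camera_matrix']);R=np.array(i['R']);t=np.array(i['t'])
    v,u=np.mgrid[0:480,0:640]; X=np.stack([(u-K[0,2])/K[0,0]*d,(v-K[1,2])/K[1,1]*d,d],-1)
    return (X-t)@R
def blanks(p,d,show=True):
    W=cloud('top',d); hsv=cv2.cvtColor(p,cv2.COLOR_RGB2HSV).astype(int)
    m=((hsv[...,0]>15)&(hsv[...,0]<32)&(hsv[...,1]>115)&(d>0)&(W[...,2]>0.040)&(W[...,2]<0.2)&(W[...,1]<0.6)&(W[...,0]<0.85)&(W[...,1]>-.3)&(W[...,0]>.3)).astype(np.uint8)
    m=cv2.morphologyEx(m,cv2.MORPH_CLOSE,np.ones((3,3),np.uint8))
    n,l,s,c=cv2.connectedComponentsWithStats(m); out=[]
    for k in range(1,n):
        if s[k,4]<100: continue
        z=np.median(W[l==k][:,2]); v,u=np.nonzero(l==k)
        P=np.array([world('top',a,b,z=z)[:2] for a,b in zip(u,v)]); r=cv2.minAreaRect((P*1000).astype(np.float32))
        ev,V=np.linalg.eigh(np.cov(P.T)); a=V[:,1]; yaw=np.degrees(np.arctan2(a[1],a[0]))%180
        print('blank px',c[k].round(1),'area',s[k,4],'world',P.mean(0).round(4),'z',z.round(4),'rect c',np.round(r[0],1),np.round(r[1],1),'yaw',yaw.round(1)); out.append((P.mean(0),yaw))
    return out
def tcp():
    o=bot.get_obs(); from scipy.spatial.transform import Rotation as Ro
    M=Ro.from_quat(o['tool_rot']).as_matrix(); print('t',round(o['clock'],2),'tcp',o['eef_pos'].round(4),'jawyaw',np.degrees(np.arctan2(M[1,2],M[0,2])).round(2),'x',M[:,0].round(3),'q6',o['joint_pos'].round(3),'F',o['ft_force'].round(1),'w',round(o['grip_width'],4))
E
python3 - <<'E'
from h import *
z=np.load('pics/t0.npz');p,d=z['p'],z['d']
blanks(p,d);tcp()
f=lambda u,v,z:world('top',255+u/3.8-.0,155+v/3.8,z=z).round(4)
W=cloud('top',d)
for n,u,v in [('bed',230,250),('edgeTop',225,165),('post',455,190),('rib',145,240),('black',250,75),('plate',610,330),('disc',650,350),('handle',678,340),('base',240,370),('bedR',385,280),('bottle',520,465),('arm',420,210)]:
    a=W[int(155+v/3.8)-1:int(155+v/3.8)+2,int(255+u/3.8)-1:int(255+u/3.8)+2].reshape(-1,3);print(n,np.median(a,0).round(4))
E
```

```text
blank px [198.6 195.8] area 332 world [0.5863 0.3736] z 0.0495 rect c [586.8 373.5] [84.2 29.6] yaw 13.5
blank px [234.4 222.3] area 330 world [0.5187 0.276 ] z 0.0496 rect c [518.1 275.7] [82.5 29. ] yaw 4.7
blank px [196.1 249.7] area 354 world [0.4434 0.3732] z 0.0498 rect c [444.  372.6] [30.  82.7] yaw 178.8
blank px [235.5 265.9] area 336 world [0.4039 0.2684] z 0.0497 rect c [403.4 268.5] [28.  83.4] yaw 167.5
t 0.1 tcp [0.1842 0.4642 0.2305] jawyaw 68.35 x [-0.001 -0.002 -1.   ] q6 [1.193 0.241 0.004 1.335 0.    1.571] F [ 0.6 -0.8 -0.2] w 0.0856
bed [0.5279 0.0638 0.0736]
edgeTop [0.5834 0.0681 0.0886]
post [ 0.5631 -0.0813  0.1288]
rib [0.5318 0.1211 0.0709]
black [0.6524 0.0538 0.0609]
plate [ 0.4789 -0.1908  0.0987]
disc [ 0.4629 -0.2135  0.1215]
handle [ 0.4681 -0.2191  0.1654]
base [0.4467 0.0531 0.0368]
bedR [ 0.5107 -0.0432  0.0695]
bottle [ 0.3863 -0.1294  0.1097]
arm [ 0.5582 -0.066   0.0698]
```

```bash
python3 - <<'E'
from h import *
crop('t0',262,180,382,262,6.6,'c3')
i=bot.camera_info('top');print(-np.array(i['R']).T@np.array(i['t']))
E
```

```text
[0.39473327 0.07807078 1.27432277]
```

View pics/c3.png

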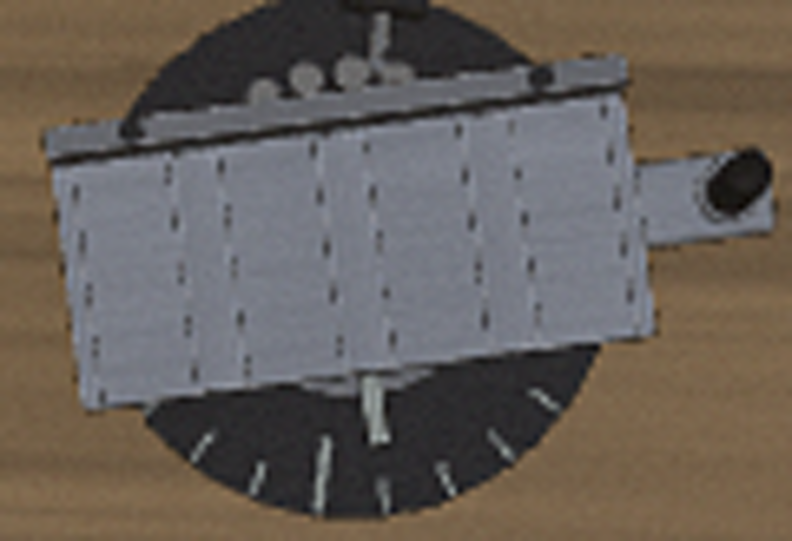

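```bash
cat >> h.py <<'E'
def cw(u,v,z,x0,y0,f): return world('top',x0+(u+.5)/f-.5,y0+(v+.5)/f-.5,z=z)
E
python3 - <<'E'
from h import *
g=lambda u,v,z:cw(u,v,z,262,180,6.6)[:2]
a,b=g(50,158,.096),g(627,88,.096); e=(b-a)/np.linalg.norm(b-a) # toward post = -y slot
a2,b2=g(57,166,.07),g(620,95,.07)
print('edge',a.round(4),b.round(4),'len',np.linalg.norm(b-a),'ang',np.degrees(np.arctan2(*(-e)[::-1])), 'low',a2.round(4),b2.round(4))
n=np.array([-e[1],e[0]]); 
if n[0]<0:n=-n
print('slot x dir',n,np.degrees(np.arctan2(n[1],n[0])))
y=-e
for L in [(77,190),(101,397),(168,172),(195,375),(222,165),(248,365),(313,148),(340,350),(367,148),(392,340),(460,130),(486,322),(512,125),(537,322),(604,110),(629,297)]:
    q=g(*L,.071); print(L,(q-a2)@y.round(5), (q-a2)@n)
for nm,q in [('posttop',g(750,168,.13)),('postfoot',g(718,198,.07))]: print(nm,q.round(4),(q-a2)@y,(q-a2)@n)
# circle fit of dark base via depth
for q in [(350,517),(150,417),(598,345),(122,133),(545,75)]: print(g(*q,.036))
for nm,q in [('ptr tip',(378,443)),('ptr root',(370,378)),('zero out',(320,513)),('zero in',(326,437)),('p1 o',(387,512)),('p1 i',(382,480))]: print(nm,g(*q,.04).round(4))
E
```

```text
edge [0.5645 0.1821] [ 0.5983 -0.0405] len 0.22514483257331194 ang 98.65115669133694 low [0.5651 0.1815] [ 0.5999 -0.0404]
slot x dir [0.98862247 0.1504181 ] 8.65115669133694
(77, 190) -0.006771738715982874 -0.010586905273859934
(101, 397) -0.006553973362560658 -0.09297781220909984
(168, 172) -0.04320841422241748 -0.00784809909981683
(195, 375) -0.044156857628657384 -0.08890629933402969
(222, 165) -0.0646839390320557 -0.0076753676711707524
(248, 365) -0.06527659407561365 -0.0875474481314182
(313, 148) -0.1011701100697886 -0.00532597634096002
(340, 350) -0.10187223847126115 -0.08610875184519905
(367, 148) -0.12235136366012594 -0.007921409179455451
(392, 340) -0.12265763327346037 -0.08469855676775916
(460, 130) -0.1597630307428481 -0.00526988382775329
(486, 322) -0.1602793550069007 -0.0821759911108454
(512, 125) -0.18045178872227088 -0.005791659630275506
(537, 322) -0.1802229743087247 -0.08463579836546442
(604, 110) -0.2174123442791173 -0.0042762738973670285
(629, 297) -0.21751736764917695 -0.07926563321439638
posttop [ 0.5634 -0.084 ] -0.2622427106813429 -0.041617917943810444
postfoot [ 0.5599 -0.08  ] -0.25777999033688165 -0.04446908906728056
[0.43084766 0.06170669]
[0.46893747 0.14347044]
[ 0.50318519 -0.0368419 ]
[0.58418146 0.15854884]
[ 0.61305658 -0.01293404]
ptr tip [0.4608 0.0513]
ptr root [0.4869 0.0552]
zero out [0.432  0.0738]
zero in [0.4626 0.0723]
p1 o [0.4331 0.047 ]
p1 i [0.4459 0.0493]
```

Call:
{"op": "step_arm", "data": {"series": [{"x": 21.95,"y": -19.57,"z": -11,"twist": 9.15,"jaw": 6},{"x": 21.95,"y": -19.57,"z": -11,"twist": 9.15,"jaw": 6},{"x": 21.95,"y": -19.57,"z": -11,"twist": 9.15,"jaw": 6},{"x": 21.95,"y": -19.57,"z": -11,"twist": 9.15,"jaw": 6},{"x": 21.95,"y": -19.57,"z": -11,"twist": 9.15,"jaw": 6},{"x": 21.95,"y": -19.57,"z": -11,"twist": 9.15,"jaw": 6},{"x": 21.95,"y": -19.57,"z": -11,"twist": 9.15,"jaw": 6},{"x": 21.95,"y": -19.57,"z": -11,"twist": 9.15,"jaw": 6},{"x": 21.95,"y": -19.57,"z": -11,"twist": 9.15,"jaw": 6},{"x": 21.95,"y": -19.57,"z": -11,"twist": 9.15,"jaw": 6}]}}

```text
clock: 0.93
eef_pos: [0.4037, 0.2671, 0.1194]
tool_rot: [-0.442, 0.554, 0.442, 0.551]
ft_force: [-0.8, 0.9, 0.5]
grip_width: 0.0602
```

```bash
python3 - <<'E'
from h import *
tcp()
E
```

```text
t 0.93 tcp [0.4037 0.2671 0.1194] jawyaw 77.32 x [-0.003 -0.003 -1.   ] q6 [ 5.850e-01  2.930e-01 -2.300e-01  1.052e+00 -1.000e-03  8.060e-01] F [-0.8  0.9  0.5] w 0.0602
```

Call:
{"op": "step_arm", "data": {"series": [{"y": 0.14,"z": -4,"jaw": 6},{"y": 0.14,"z": -7,"jaw": 6},{"y": 0.14,"z": -8.65,"jaw": 6},{"y": 0.14,"z": -8.65,"jaw": 6},{"y": 0.14,"z": -8.65,"jaw": 2},{"y": 0.14,"z": -8.65,"jaw": 2},{"y": 0.14,"z": -8.65,"jaw": 2},{"y": 0.14,"z": -8.65,"jaw": 2},{"y": 0.14,"z": -8.65,"jaw": 2},{"y": 0.14,"z": -8.65,"jaw": 2}]}}

```text
$.series[0]: bad value
```

Call:
{"op": "step_arm", "data": {"series": [{"x": 0,"y": 0.14,"z": -4,"twist": 0,"jaw": 6},{"x": 0,"y": 0.14,"z": -7,"twist": 0,"jaw": 6},{"x": 0,"y": 0.14,"z": -8.65,"twist": 0,"jaw": 6},{"x": 0,"y": 0.14,"z": -8.65,"twist": 0,"jaw": 6},{"x": 0,"y": 0.14,"z": -8.65,"twist": 0,"jaw": 2},{"x": 0,"y": 0.14,"z": -8.65,"twist": 0,"jaw": 2},{"x": 0,"y": 0.14,"z": -8.65,"twist": 0,"jaw": 2},{"x": 0,"y": 0.14,"z": -8.65,"twist": 0,"jaw": 2},{"x": 0,"y": 0.14,"z": -8.65,"twist": 0,"jaw": 2},{"x": 0,"y": 0.14,"z": -8.65,"twist": 0,"jaw": 2}]}}

```text
clock: 1.77
eef_pos: [0.4049, 0.2698, 0.035]
tool_rot: [-0.442, 0.552, 0.442, 0.552]
ft_force: [-2.1, 0.3, 6.3]
grip_width: 0.0263
```

```bash
python3 - <<'E'
from h import *
tcp()
E
```

```text
t 1.77 tcp [0.4049 0.2698 0.035 ] jawyaw 77.34 x [-0.  0. -1.] q6 [ 0.588  0.396 -0.337  0.838  0.     0.809] F [-2.1  0.3  6.3] w 0.0263
```

Call:
{"op": "step_arm", "data": {"series": [{"x": 0,"y": 0,"z": 4,"twist": 0,"jaw": 2},{"x": 0,"y": 0,"z": 8,"twist": 4,"jaw": 2},{"x": 2,"y": -3,"z": 10.5,"twist": 8,"jaw": 2},{"x": 4,"y": -6.5,"z": 10.5,"twist": 12,"jaw": 2},{"x": 6,"y": -10,"z": 10.5,"twist": 16,"jaw": 2},{"x": 8,"y": -13.5,"z": 10.5,"twist": 20,"jaw": 2},{"x": 10,"y": -17,"z": 10.5,"twist": 21.3,"jaw": 2},{"x": 12,"y": -20.5,"z": 10.5,"twist": 21.3,"jaw": 2},{"x": 14,"y": -24,"z": 10.5,"twist": 21.3,"jaw": 2},{"x": 14.73,"y": -27,"z": 10.5,"twist": 21.3,"jaw": 2}]}}

```text
clock: 2.6
eef_pos: [0.5547, -0.0029, 0.1405]
tool_rot: [0.537, -0.461, -0.535, -0.462]
ft_force: [1.2, 0.2, -2.3]
grip_width: 0.0267
```

Call:
{"op": "step_arm", "data": {"series": [{"x": 0,"y": -2.18,"z": 0,"twist": 0,"jaw": 2},{"x": 0,"y": -2.18,"z": 0,"twist": 0,"jaw": 2},{"x": 0,"y": -2.18,"z": 0,"twist": 0,"jaw": 2}]}}

```text
clock: 2.85
eef_pos: [0.5545, -0.0261, 0.1404]
tool_rot: [0.536, -0.462, -0.534, -0.463]
ft_force: [-0.3, 0.5, -2.0]
grip_width: 0.0262
```

```bash
python3 - <<'E'
from h import *
tcp();p,d=snap('top','t1');blanks(p,d);tcp();crop('t1',160,120,460,300,2.6,'c4')
E
```

```text
t 2.85 tcp [ 0.5545 -0.0261  0.1404] jawyaw 98.37 x [ 0.003 -0.    -1.   ] q6 [-0.047  0.4   -0.012  1.155  0.    -0.193] F [-0.3  0.5 -2. ] w 0.0262
blank px [198.6 195.8] area 335 world [0.5863 0.3735] z 0.0496 rect c [586.2 373.4] [85.2 29.6] yaw 13.3
blank px [234.4 222.2] area 326 world [0.5187 0.2761] z 0.0497 rect c [518.1 275.7] [82.4 29. ] yaw 4.3
blank px [196.1 249.5] area 353 world [0.4441 0.3733] z 0.0497 rect c [444.  372.7] [29.7 82.8] yaw 177.6
t 2.9 tcp [ 0.5544 -0.025   0.1405] jawyaw 98.48 x [ 0.003  0.    -1.   ] q6 [-0.045  0.4   -0.013  1.155  0.    -0.193] F [ 0.2  0.7 -1.4] w 0.0264
```

View pics/c4.png

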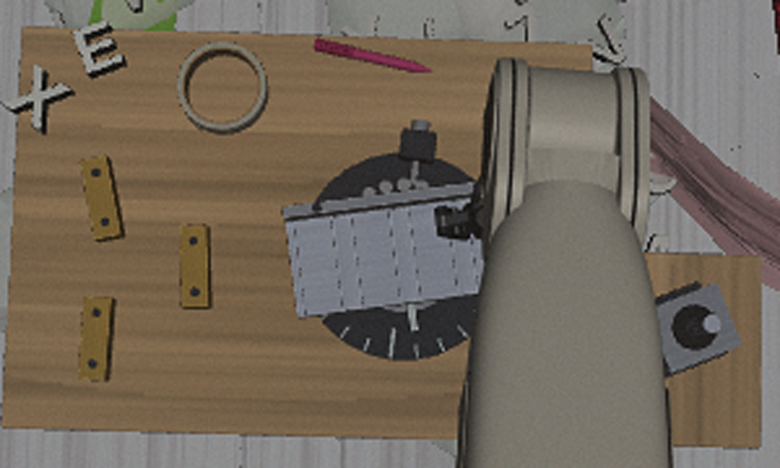

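Call:
{"op": "step_arm", "data": {"series": [{"x": -0.22,"y": 0.3,"z": -2,"twist": 0.2,"jaw": 2},{"x": -0.22,"y": 0.3,"z": -4,"twist": 0.2,"jaw": 2},{"x": -0.22,"y": 0.3,"z": -5.5,"twist": 0.2,"jaw": 2},{"x": -0.22,"y": 0.3,"z": -6.1,"twist": 0.2,"jaw": 2},{"x": -0.22,"y": 0.3,"z": -6.3,"twist": 0.2,"jaw": 2},{"x": -0.22,"y": 0.3,"z": -6.3,"twist": 0.2,"jaw": 2}]}}

```text
clock: 3.4
eef_pos: [0.5521, -0.0209, 0.0777]
tool_rot: [0.537, -0.46, -0.536, -0.461]
ft_force: [-0.1, 0.9, -2.4]
grip_width: 0.0262
```

```bash
python3 - <<'E'
from h import *
tcp()
snap('scene','s1'); crop('s1',250,180,480,340,3.4,'c5')
E
```

```text
t 3.4 tcp [ 0.5521 -0.0209  0.0777] jawyaw 98.77 x [ 0.003  0.    -1.   ] q6 [-0.038  0.453 -0.109  1.007  0.    -0.191] F [-0.1  0.9 -2.4] w 0.0262
```

View pics/c5.png

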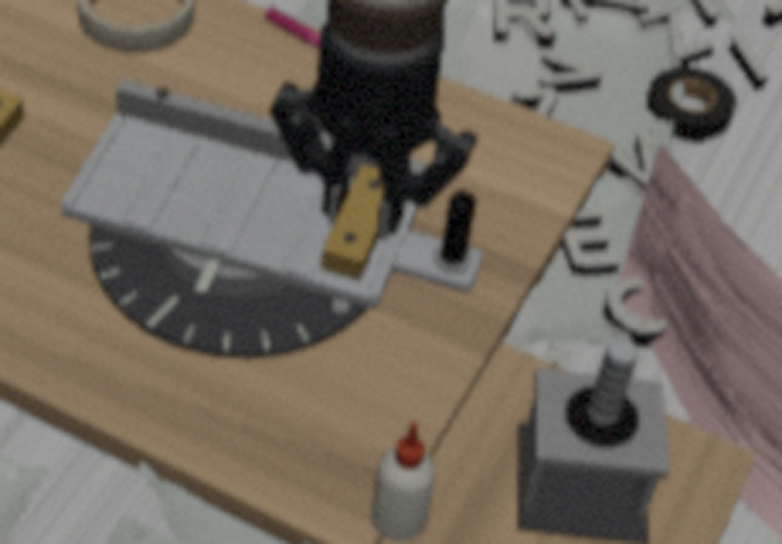

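Call:
{"op": "step_arm", "data": {"series": [{"x": 0,"y": -0.1,"z": -0.1,"twist": 0,"jaw": 2},{"x": 0,"y": -0.1,"z": -0.1,"twist": 0,"jaw": 4.6},{"x": 0,"y": -0.1,"z": -0.1,"twist": 0,"jaw": 4.6},{"x": 0,"y": -0.1,"z": -0.1,"twist": 0,"jaw": 4.6},{"x": 0,"y": -0.1,"z": 2,"twist": 0,"jaw": 4.6},{"x": 0,"y": -0.1,"z": 5,"twist": 0,"jaw": 5},{"x": 0,"y": 2,"z": 8,"twist": 0,"jaw": 6},{"x": -0.5,"y": 6,"z": 8,"twist": -3,"jaw": 6},{"x": -1,"y": 10,"z": 8,"twist": -4,"jaw": 6},{"x": -1.5,"y": 14,"z": 8,"twist": -4,"jaw": 6}]}}

```text
clock: 4.28
eef_pos: [0.5383, 0.1198, 0.1597]
tool_rot: [0.521, -0.478, -0.518, -0.481]
ft_force: [0.6, 0.4, -0.1]
grip_width: 0.0603
```

```bash
python3 - <<'E'
from h import *
tcp();p,d=snap('top','t2');blanks(p,d);crop('t2',160,120,460,300,2.6,'c6');tcp()
E
```

```text
t 4.28 tcp [0.5383 0.1198 0.1597] jawyaw 94.59 x [ 0.007  0.001 -1.   ] q6 [ 2.200e-01  3.760e-01  4.000e-03  1.192e+00 -1.000e-03  1.390e-01] F [ 0.6  0.4 -0.1] w 0.0603
blank px [198.5 195.7] area 326 world [0.5866 0.3738] z 0.0496 rect c [586.4 373.6] [84.7 29.3] yaw 13.2
blank px [348.3 211. ] area 331 world [ 0.5515 -0.0207] z 0.0921 rect c [551.8 -20.7] [83.7 27.7] yaw 8.7
blank px [234.5 222.3] area 333 world [0.5186 0.2758] z 0.0495 rect c [518.2 275.8] [82.4 29. ] yaw 4.5
blank px [196.2 249.4] area 357 world [0.4443 0.3732] z 0.0494 rect c [444.  372.8] [29.8 83. ] yaw 177.3
t 4.33 tcp [0.5368 0.1276 0.1592] jawyaw 95.13 x [ 0.005  0.006 -1.   ] q6 [0.231 0.377 0.004 1.191 0.005 0.141] F [-0.2  3.6 -0.2] w 0.0599
```

View pics/c6.png

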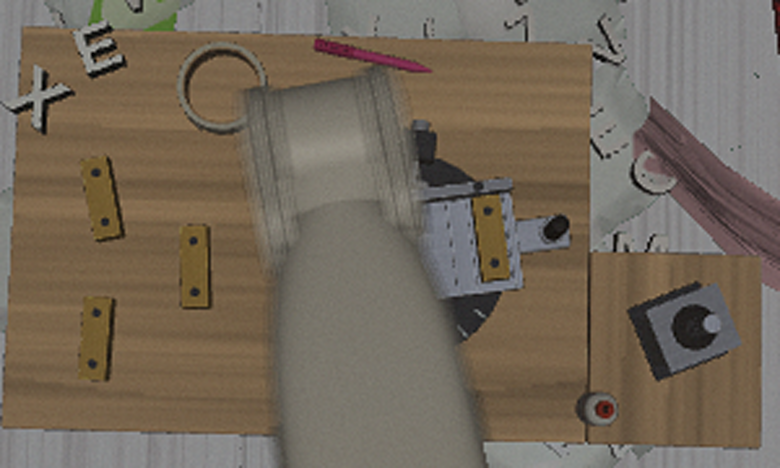

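Call:
{"op": "step_arm", "data": {"series": [{"x": -0.5,"y": 4,"z": 0,"twist": -0.6,"jaw": 6},{"x": -1,"y": 8,"z": 0,"twist": -0.6,"jaw": 6},{"x": -1.83,"y": 12,"z": -2,"twist": -0.6,"jaw": 6},{"x": -1.83,"y": 14.84,"z": -4,"twist": -0.6,"jaw": 6},{"x": -1.83,"y": 14.84,"z": -6,"twist": -0.6,"jaw": 6},{"x": -1.83,"y": 14.84,"z": -8,"twist": -0.6,"jaw": 6}]}}

```text
clock: 4.83
eef_pos: [0.5183, 0.2787, 0.0786]
tool_rot: [0.52, -0.475, -0.52, -0.482]
ft_force: [0.5, -0.5, -0.3]
grip_width: 0.0599
```

```bash
python3 - <<'E'
from h import *
tcp()
E
```

```text
t 4.83 tcp [0.5183 0.2787 0.0786] jawyaw 94.78 x [ 0.007  0.007 -1.   ] q6 [ 0.492  0.511 -0.009  1.042  0.003  0.408] F [ 0.5 -0.5 -0.3] w 0.0599
```

Call:
{"op": "step_arm", "data": {"series": [{"x": 0.02,"y": -0.27,"z": -2,"twist": -0.2,"jaw": 6},{"x": 0.02,"y": -0.27,"z": -3.8,"twist": -0.2,"jaw": 6},{"x": 0.02,"y": -0.27,"z": -4.4,"twist": -0.2,"jaw": 6},{"x": 0.02,"y": -0.27,"z": -4.4,"twist": -0.2,"jaw": 2},{"x": 0.02,"y": -0.27,"z": -4.4,"twist": -0.2,"jaw": 2},{"x": 0.02,"y": -0.27,"z": -4.4,"twist": -0.2,"jaw": 2},{"x": 0.02,"y": -0.27,"z": -4.4,"twist": -0.2,"jaw": 2},{"x": 0.02,"y": -0.27,"z": -4.4,"twist": -0.2,"jaw": 2},{"x": 0.02,"y": -0.27,"z": -4.4,"twist": -0.2,"jaw": 2}]}}

```text
clock: 5.58
eef_pos: [0.5197, 0.2764, 0.0362]
tool_rot: [0.52, -0.475, -0.519, -0.484]
ft_force: [-0.2, -1.0, 5.4]
grip_width: 0.0269
```

```bash
python3 - <<'E'
from h import *
tcp()
E
```

```text
t 5.58 tcp [0.5197 0.2764 0.0362] jawyaw 94.57 x [ 0.01   0.008 -1.   ] q6 [ 0.487  0.553 -0.061  0.944  0.003  0.408] F [-0.2 -1.   5.4] w 0.0269
```

Call:
{"op": "step_arm", "data": {"series": [{"x": 0,"y": 0,"z": 4,"twist": 0,"jaw": 2},{"x": 0,"y": -0.5,"z": 8,"twist": 2,"jaw": 2},{"x": 0.5,"y": -3.5,"z": 10,"twist": 4.1,"jaw": 2},{"x": 1,"y": -7.5,"z": 10,"twist": 4.1,"jaw": 2},{"x": 1.5,"y": -11.5,"z": 10,"twist": 4.1,"jaw": 2},{"x": 2,"y": -15.5,"z": 10,"twist": 4.1,"jaw": 2},{"x": 2.43,"y": -19.5,"z": 10,"twist": 4.1,"jaw": 2},{"x": 2.43,"y": -23,"z": 8.5,"twist": 4.1,"jaw": 2},{"x": 2.43,"y": -24.1,"z": 7,"twist": 4.1,"jaw": 2},{"x": 2.43,"y": -24.1,"z": 7,"twist": 4.1,"jaw": 2}]}}

```text
clock: 6.42
eef_pos: [0.5413, 0.0319, 0.1032]
tool_rot: [-0.534, 0.46, 0.536, 0.465]
ft_force: [-1.2, 0.9, -3.5]
grip_width: 0.0264
```

```bash
python3 - <<'E'
from h import *
tcp()
E
```

```text
t 6.42 tcp [0.5413 0.0319 0.1032] jawyaw 98.36 x [ 0.003  0.008 -1.   ] q6 [ 0.055  0.409 -0.105  1.054  0.008 -0.091] F [-1.2  0.9 -3.5] w 0.0264
```

Call:
{"op": "step_arm", "data": {"series": [{"x": 0.27,"y": 0.33,"z": -1,"twist": 0.3,"jaw": 2},{"x": 0.27,"y": 0.33,"z": -1.9,"twist": 0.3,"jaw": 2},{"x": 0.27,"y": 0.33,"z": -2.3,"twist": 0.3,"jaw": 2},{"x": 0.27,"y": 0.33,"z": -2.5,"twist": 0.3,"jaw": 2},{"x": 0.27,"y": 0.33,"z": -2.5,"twist": 0.3,"jaw": 2}]}}

```text
clock: 6.83
eef_pos: [0.5438, 0.0365, 0.0785]
tool_rot: [-0.536, 0.458, 0.538, 0.463]
ft_force: [0.6, -0.4, -1.7]
grip_width: 0.0262
```

```bash
python3 - <<'E'
from h import *
tcp()
E
```

```text
t 6.83 tcp [0.5438 0.0365 0.0785] jawyaw 98.79 x [ 0.002  0.008 -1.   ] q6 [ 0.063  0.439 -0.129  1.     0.008 -0.091] F [ 0.6 -0.4 -1.7] w 0.0262
```

Call:
{"op": "step_arm", "data": {"series": [{"x": 0,"y": -0.1,"z": -0.1,"twist": 0,"jaw": 2},{"x": 0,"y": -0.1,"z": -0.1,"twist": 0,"jaw": 4.6},{"x": 0,"y": -0.1,"z": -0.1,"twist": 0,"jaw": 4.6},{"x": 0,"y": -0.1,"z": -0.1,"twist": 0,"jaw": 4.6},{"x": 0,"y": -0.1,"z": 2,"twist": 0,"jaw": 4.6},{"x": 0,"y": -0.1,"z": 5,"twist": 0,"jaw": 5},{"x": -1,"y": 3,"z": 6,"twist": -3,"jaw": 6},{"x": -2,"y": 7,"z": 6,"twist": -6,"jaw": 6},{"x": -3,"y": 11,"z": 6,"twist": -9,"jaw": 6},{"x": -4,"y": 15,"z": 6,"twist": -10.8,"jaw": 6}]}}

```text
clock: 7.67
eef_pos: [0.5038, 0.1878, 0.1392]
tool_rot: [-0.489, 0.506, 0.491, 0.513]
ft_force: [1.6, 0.2, 0.5]
grip_width: 0.06
```

```bash
python3 - <<'E'
from h import *
tcp();p,d=snap('top','t3');blanks(p,d)
tcp()
E
```

```text
t 7.67 tcp [0.5038 0.1878 0.1392] jawyaw 87.76 x [ 0.005  0.008 -1.   ] q6 [ 0.354  0.365 -0.069  1.129  0.006  0.393] F [1.6 0.2 0.5] w 0.06
blank px [198.6 196. ] area 330 world [0.5858 0.3735] z 0.0499 rect c [586.2 373.1] [85.2 29.9] yaw 13.4
blank px [348.3 211. ] area 336 world [ 0.5516 -0.0206] z 0.0917 rect c [551.8 -20.6] [83.8 28. ] yaw 8.7
blank px [325.5 213.4] area 339 world [0.5436 0.0377] z 0.0921 rect c [543.1  37.6] [83.7 27. ] yaw 8.4
blank px [196.1 249.5] area 350 world [0.4441 0.3734] z 0.0497 rect c [444.  372.1] [31.  82.8] yaw 177.6
t 7.72 tcp [0.5016 0.1955 0.139 ] jawyaw 88.25 x [ 0.004  0.014 -1.   ] q6 [ 0.365  0.366 -0.068  1.128  0.011  0.396] F [-0.5  3.4 -0.2] w 0.0599
```

Call:
{"op": "step_arm", "data": {"series": [{"x": -1.3,"y": 4,"z": 0,"twist": -0.3,"jaw": 6},{"x": -2.6,"y": 8,"z": 0,"twist": -0.3,"jaw": 6},{"x": -4,"y": 12,"z": -1,"twist": -0.3,"jaw": 6},{"x": -5.3,"y": 15.8,"z": -3,"twist": -0.3,"jaw": 6},{"x": -5.74,"y": 17.7,"z": -5,"twist": -0.3,"jaw": 6},{"x": -5.74,"y": 17.7,"z": -6,"twist": -0.3,"jaw": 6},{"x": -5.74,"y": 17.7,"z": -6,"twist": -0.3,"jaw": 6}]}}

```text
clock: 8.3
eef_pos: [0.4414, 0.3726, 0.0755]
tool_rot: [-0.489, 0.506, 0.495, 0.51]
ft_force: [-0.2, -1.1, -1.1]
grip_width: 0.0602
```

```bash
python3 - <<'E'
from h import *
tcp()
E
```

```text
t 8.3 tcp [0.4414 0.3726 0.0755] jawyaw 88.19 x [-0.001  0.01  -1.   ] q6 [ 0.697  0.497 -0.041  1.027  0.008  0.729] F [-0.2 -1.1 -1.1] w 0.0602
```

Call:
{"op": "step_arm", "data": {"series": [{"x": 0.25,"y": 0.05,"z": -2,"twist": 0,"jaw": 6},{"x": 0.25,"y": 0.05,"z": -3.5,"twist": 0,"jaw": 6},{"x": 0.25,"y": 0.05,"z": -4.1,"twist": 0,"jaw": 6},{"x": 0.25,"y": 0.05,"z": -4.1,"twist": 0,"jaw": 2},{"x": 0.25,"y": 0.05,"z": -4.1,"twist": 0,"jaw": 2},{"x": 0.25,"y": 0.05,"z": -4.1,"twist": 0,"jaw": 2},{"x": 0.25,"y": 0.05,"z": -4.1,"twist": 0,"jaw": 2},{"x": 0.25,"y": 0.05,"z": -4.1,"twist": 0,"jaw": 2},{"x": 0.25,"y": 0.05,"z": -4.1,"twist": 0,"jaw": 2}]}}

```text
clock: 9.05
eef_pos: [0.4451, 0.3734, 0.0362]
tool_rot: [-0.49, 0.505, 0.494, 0.511]
ft_force: [0.3, -2.0, 5.7]
grip_width: 0.0264
```

```bash
python3 - <<'E'
from h import *
tcp()
E
```

```text
t 9.05 tcp [0.4451 0.3734 0.0362] jawyaw 88.16 x [ 0.002  0.011 -1.   ] q6 [ 0.694  0.544 -0.079  0.94   0.007  0.726] F [ 0.3 -2.   5.7] w 0.0264
```

Call:
{"op": "step_arm", "data": {"series": [{"x": 0,"y": 0,"z": 4,"twist": 0,"jaw": 2},{"x": 0.5,"y": -1,"z": 8,"twist": 3,"jaw": 2},{"x": 1.7,"y": -4.8,"z": 10,"twist": 6,"jaw": 2},{"x": 2.9,"y": -8.6,"z": 10,"twist": 9,"jaw": 2},{"x": 4.1,"y": -12.4,"z": 10,"twist": 10.5,"jaw": 2},{"x": 5.3,"y": -16.2,"z": 10,"twist": 10.5,"jaw": 2},{"x": 6.5,"y": -20,"z": 10,"twist": 10.5,"jaw": 2},{"x": 7.7,"y": -23.8,"z": 9,"twist": 10.5,"jaw": 2},{"x": 8.7,"y": -27,"z": 8,"twist": 10.5,"jaw": 2},{"x": 9.0,"y": -28.1,"z": 7,"twist": 10.5,"jaw": 2}]}}

```text
clock: 9.88
eef_pos: [0.5361, 0.0879, 0.1058]
tool_rot: [-0.533, 0.46, 0.537, 0.465]
ft_force: [0.0, -0.1, -2.4]
grip_width: 0.0266
```

Call:
{"op": "step_arm", "data": {"series": [{"x": 0,"y": 0,"z": 0,"twist": 0,"jaw": 2}]}}

```text
clock: 9.97
eef_pos: [0.5348, 0.0852, 0.1034]
tool_rot: [-0.531, 0.462, 0.537, 0.465]
ft_force: [-0.9, 1.0, -2.2]
grip_width: 0.0262
```

```bash
python3 - <<'E'
from h import *
tcp()
E
```

```text
t 9.97 tcp [0.5348 0.0852 0.1034] jawyaw 98.13 x [-0.004  0.008 -1.   ] q6 [ 0.153  0.411 -0.1    1.062  0.009  0.011] F [-0.9  1.  -2.2] w 0.0262
```

Call:
{"op": "step_arm", "data": {"series": [{"x": 0.03,"y": 0.7,"z": -0.5,"twist": 0.5,"jaw": 2},{"x": 0.03,"y": 0.7,"z": -1.5,"twist": 0.5,"jaw": 2},{"x": 0.03,"y": 0.7,"z": -2.2,"twist": 0.5,"jaw": 2},{"x": 0.03,"y": 0.7,"z": -2.5,"twist": 0.5,"jaw": 2},{"x": 0.03,"y": 0.7,"z": -2.5,"twist": 0.5,"jaw": 2}]}}

```text
clock: 10.38
eef_pos: [0.5344, 0.0938, 0.0783]
tool_rot: [-0.534, 0.459, 0.54, 0.461]
ft_force: [-0.4, -0.1, -3.3]
grip_width: 0.0264
```

```bash
python3 - <<'E'
from h import *
tcp()
E
```

```text
t 10.38 tcp [0.5344 0.0938 0.0783] jawyaw 98.78 x [-0.004  0.008 -1.   ] q6 [ 0.169  0.439 -0.13   1.005  0.009  0.015] F [-0.4 -0.1 -3.3] w 0.0264
```

Release and head to blank A.

Call:
{"op": "step_arm", "data": {"series": [{"x": 0,"y": -0.15,"z": -0.1,"twist": 0,"jaw": 2},{"x": 0,"y": -0.15,"z": -0.1,"twist": 0,"jaw": 4.6},{"x": 0,"y": -0.15,"z": -0.1,"twist": 0,"jaw": 4.6},{"x": 0,"y": -0.15,"z": -0.1,"twist": 0,"jaw": 4.6},{"x": 0,"y": -0.15,"z": 2,"twist": 0,"jaw": 4.6},{"x": 0,"y": -0.1,"z": 5,"twist": 0,"jaw": 5},{"x": 0,"y": 3,"z": 6,"twist": 2,"jaw": 6},{"x": 1,"y": 7,"z": 6,"twist": 4.5,"jaw": 6},{"x": 2,"y": 11,"z": 6,"twist": 4.5,"jaw": 6},{"x": 3,"y": 15,"z": 6,"twist": 4.5,"jaw": 6}]}}

```text
clock: 11.22
eef_pos: [0.5651, 0.2453, 0.1392]
tool_rot: [-0.551, 0.437, 0.557, 0.441]
ft_force: [0.9, -0.9, -1.0]
grip_width: 0.0602
```

```bash
python3 - <<'E'
from h import *
p,d=snap('top','t4');blanks(p,d)
tcp()
E
```

```text
blank px [348.3 211.1] area 335 world [ 0.5513 -0.0207] z 0.0915 rect c [551.8 -20.6] [83.8 27.9] yaw 8.2
blank px [325.5 213.4] area 338 world [0.5438 0.0377] z 0.0918 rect c [543.3  37.6] [83.5 27. ] yaw 8.5
blank px [303.3 217.2] area 321 world [0.5324 0.0943] z 0.0916 rect c [532.3  94.5] [83.2 26.9] yaw 8.9
t 11.27 tcp [0.5665 0.2537 0.1384] jawyaw 103.65 x [-0.001  0.015 -1.   ] q6 [0.414 0.526 0.182 1.223 0.014 0.176] F [4.5 5.  1.3] w 0.0598
```

Call:
{"op": "step_arm", "data": {"series": [{"x": 0.7,"y": 4,"z": 0,"twist": -0.3,"jaw": 6},{"x": 1.4,"y": 8,"z": -1,"twist": -0.3,"jaw": 6},{"x": 2,"y": 11,"z": -3,"twist": -0.3,"jaw": 6},{"x": 2,"y": 12,"z": -5,"twist": -0.3,"jaw": 6},{"x": 2,"y": 12,"z": -6,"twist": -0.3,"jaw": 6},{"x": 2,"y": 12,"z": -6,"twist": -0.3,"jaw": 6}]}}

```text
clock: 11.77
eef_pos: [0.5838, 0.3728, 0.0738]
tool_rot: [-0.551, 0.437, 0.559, 0.439]
ft_force: [-0.3, 0.2, -0.6]
grip_width: 0.0606
```

```bash
python3 - <<'E'
from h import *
p,d=snap('scene','s2');crop('s2',130,150,330,300,4,'c7')
tcp()
E
```

```text
t 11.82 tcp [0.5849 0.3723 0.0761] jawyaw 103.36 x [-0.005  0.012 -1.   ] q6 [0.561 0.717 0.353 1.206 0.013 0.328] F [-0.  -0.1  0.1] w 0.0601
```

View pics/c7.png

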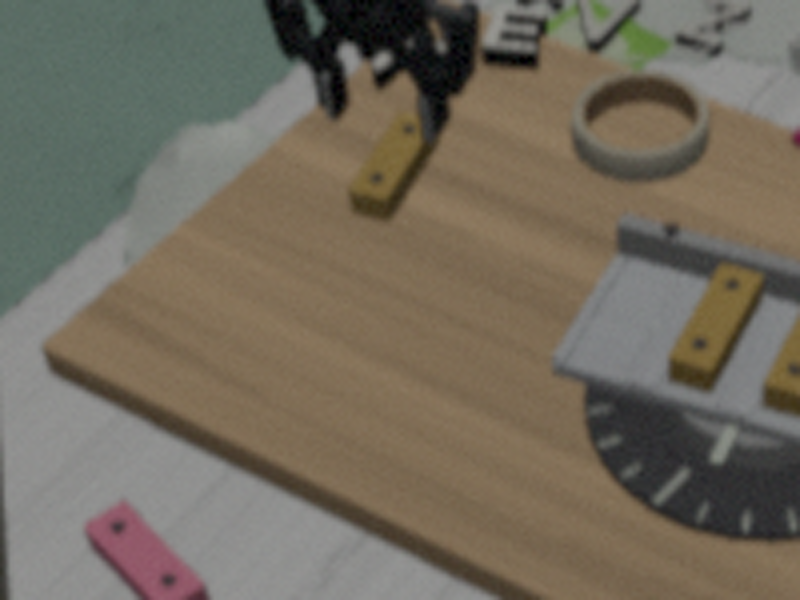

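The blank's still in place under the gripper. Grasp it.

Call:
{"op": "step_arm", "data": {"series": [{"x": 0.15,"y": 0.13,"z": -2,"twist": 0,"jaw": 6},{"x": 0.15,"y": 0.13,"z": -3.5,"twist": 0,"jaw": 6},{"x": 0.15,"y": 0.13,"z": -4.1,"twist": 0,"jaw": 6},{"x": 0.15,"y": 0.13,"z": -4.1,"twist": 0,"jaw": 2},{"x": 0.15,"y": 0.13,"z": -4.1,"twist": 0,"jaw": 2},{"x": 0.15,"y": 0.13,"z": -4.1,"twist": 0,"jaw": 2},{"x": 0.15,"y": 0.13,"z": -4.1,"twist": 0,"jaw": 2},{"x": 0.15,"y": 0.13,"z": -4.1,"twist": 0,"jaw": 2},{"x": 0.15,"y": 0.13,"z": -4.1,"twist": 0,"jaw": 2}]}}

```text
clock: 12.57
eef_pos: [0.5877, 0.3737, 0.0374]
tool_rot: [-0.551, 0.436, 0.558, 0.442]
ft_force: [-0.1, -1.2, 5.5]
grip_width: 0.0263
```

```bash
python3 - <<'E'
from h import *
tcp()
E
```

```text
t 12.57 tcp [0.5877 0.3737 0.0374] jawyaw 103.33 x [-0.002  0.013 -1.   ] q6 [0.561 0.751 0.313 1.127 0.012 0.329] F [-0.1 -1.2  5.5] w 0.0263
```

Call:
{"op": "step_arm", "data": {"series": [{"x": 0,"y": 0,"z": 4,"twist": 0,"jaw": 2},{"x": -0.5,"y": -1,"z": 8,"twist": -2,"jaw": 2},{"x": -1.7,"y": -4.8,"z": 10,"twist": -4.7,"jaw": 2},{"x": -2.7,"y": -8.6,"z": 10,"twist": -4.7,"jaw": 2},{"x": -3.7,"y": -12.4,"z": 10,"twist": -4.7,"jaw": 2},{"x": -4.7,"y": -16.2,"z": 10,"twist": -4.7,"jaw": 2},{"x": -5.6,"y": -20,"z": 9,"twist": -4.7,"jaw": 2},{"x": -6.07,"y": -22.4,"z": 7,"twist": -4.7,"jaw": 2},{"x": -6.07,"y": -22.4,"z": 7,"twist": -4.7,"jaw": 2},{"x": -6.07,"y": -22.4,"z": 7,"twist": -4.7,"jaw": 2}]}}

```text
clock: 13.4
eef_pos: [0.5253, 0.148, 0.1062]
tool_rot: [-0.531, 0.459, 0.54, 0.464]
ft_force: [-0.4, 0.4, -2.1]
grip_width: 0.0264
```

```bash
python3 - <<'E'
from h import *
tcp()
E
```

```text
t 13.4 tcp [0.5253 0.148  0.1062] jawyaw 98.47 x [-0.005  0.012 -1.   ] q6 [ 0.267  0.415 -0.085  1.071  0.013  0.119] F [-0.4  0.4 -2.1] w 0.0264
```

Call:
{"op": "step_arm", "data": {"series": [{"x": 0.17,"y": 0.12,"z": -0.8,"twist": 0.2,"jaw": 2},{"x": 0.17,"y": 0.12,"z": -1.8,"twist": 0.2,"jaw": 2},{"x": 0.17,"y": 0.12,"z": -2.4,"twist": 0.2,"jaw": 2},{"x": 0.17,"y": 0.12,"z": -2.6,"twist": 0.2,"jaw": 2},{"x": 0.17,"y": 0.12,"z": -2.65,"twist": 0.2,"jaw": 2},{"x": 0.17,"y": 0.12,"z": -2.7,"twist": 0.2,"jaw": 4.6},{"x": 0.17,"y": 0.12,"z": -2.7,"twist": 0.2,"jaw": 4.6},{"x": 0.17,"y": 0.12,"z": -2.7,"twist": 0.2,"jaw": 4.6},{"x": 0.17,"y": 0.12,"z": -1,"twist": 0.2,"jaw": 4.6},{"x": 0.17,"y": 0.12,"z": 3,"twist": 0.2,"jaw": 4.6}]}}

```text
clock: 14.23
eef_pos: [0.5233, 0.1483, 0.1318]
tool_rot: [-0.53, 0.462, 0.543, 0.46]
ft_force: [0.1, 0.1, -0.5]
grip_width: 0.046
```

Call:
{"op": "step_arm", "data": {"series": [{"x": -4,"y": 1,"z": 4,"twist": 0,"jaw": 6},{"x": -8,"y": 3,"z": 5,"twist": 0,"jaw": 6},{"x": -12,"y": 5,"z": 5,"twist": 0,"jaw": 6},{"x": -14,"y": 8,"z": 5,"twist": 0,"jaw": 6},{"x": -14,"y": 8,"z": 5,"twist": 0,"jaw": 6}]}}

```text
clock: 14.65
eef_pos: [0.3803, 0.2304, 0.1832]
tool_rot: [-0.53, 0.46, 0.544, 0.46]
ft_force: [0.3, -0.1, -0.4]
grip_width: 0.0602
```

```bash
python3 - <<'E'
from h import *
p,d=snap('top','t5');blanks(p,d);crop('t5',262,180,382,262,6.6,'c8')
tcp()
E
```

```text
blank px [348.3 211.1] area 334 world [ 0.5514 -0.0207] z 0.0918 rect c [551.8 -20.6] [83.8 27.8] yaw 8.4
blank px [325.5 213.4] area 339 world [0.5437 0.0377] z 0.0919 rect c [543.1  37.6] [83.8 27. ] yaw 8.4
blank px [303.3 217.3] area 326 world [0.5321 0.0942] z 0.0917 rect c [532.2  94.4] [83.2 27. ] yaw 8.9
blank px [281.1 219. ] area 330 world [0.5262 0.1507] z 0.0919 rect c [526.5 150.8] [84.1 26.9] yaw 8.9
t 14.7 tcp [0.3803 0.231  0.1831] jawyaw 98.94 x [-0.015  0.012 -1.   ] q6 [ 0.534  0.166 -0.218  1.193  0.018  0.378] F [-1.2  0.6 -0.3] w 0.0601
```

View pics/c8.png

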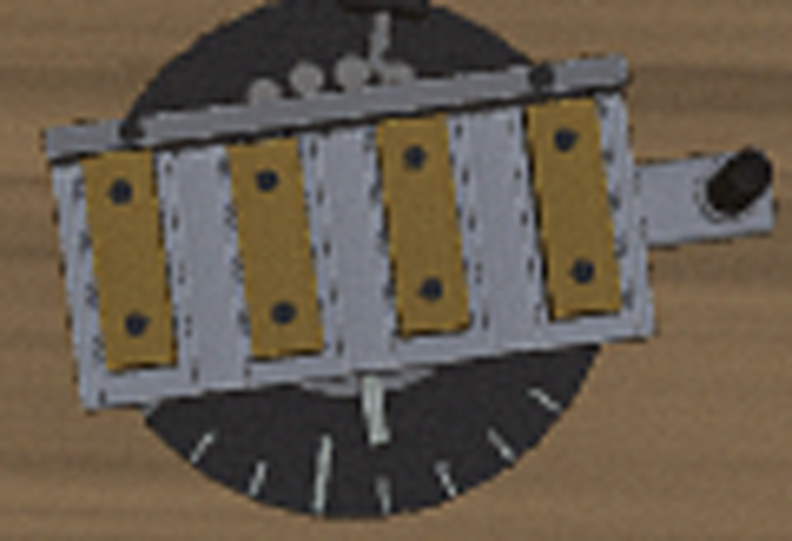

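Call:
{"op": "step_arm", "data": {"series": [{"x": 2,"y": -3,"z": 2,"twist": -7,"jaw": 5},{"x": 4,"y": -6.5,"z": 3,"twist": -14,"jaw": 5},{"x": 6,"y": -10,"z": 3,"twist": -21,"jaw": 5},{"x": 8,"y": -13.5,"z": 3,"twist": -28,"jaw": 5},{"x": 10,"y": -17,"z": 3,"twist": -35,"jaw": 5},{"x": 12,"y": -20.5,"z": 3,"twist": -42,"jaw": 5},{"x": 14,"y": -24,"z": 3,"twist": -49,"jaw": 5},{"x": 16,"y": -27.5,"z": 3,"twist": -56,"jaw": 5},{"x": 18.3,"y": -31,"z": 3,"twist": -63,"jaw": 5},{"x": 18.3,"y": -31.5,"z": 3,"twist": -70,"jaw": 5}]}}

```text
clock: 15.53
eef_pos: [0.567, -0.0905, 0.2122]
tool_rot: [-0.168, 0.681, 0.177, 0.69]
ft_force: [0.4, 0.6, 0.3]
grip_width: 0.0501
```

Call:
{"op": "step_arm", "data": {"series": [{"x": 0,"y": 0,"z": 0,"twist": -7,"jaw": 5},{"x": 0,"y": 0,"z": 0,"twist": -14,"jaw": 5},{"x": 0,"y": 0,"z": 0,"twist": -20,"jaw": 5},{"x": 0,"y": 0,"z": 0,"twist": -20,"jaw": 5},{"x": 0,"y": 0,"z": 0,"twist": -20,"jaw": 5}]}}

```text
clock: 15.95
eef_pos: [0.5673, -0.0911, 0.2123]
tool_rot: [-0.048, 0.7, 0.055, 0.711]
ft_force: [0.3, 0.5, 0.7]
grip_width: 0.05
```

```bash
python3 - <<'E'
from h import *
tcp()
E
```

```text
t 15.95 tcp [ 0.5673 -0.0911  0.2123] jawyaw 8.37 x [ 0.014  0.01  -1.   ] q6 [-0.166  0.387  0.161  1.331  0.013  1.259] F [0.3 0.5 0.7] w 0.05
```

Call:
{"op": "step_arm", "data": {"series": [{"x": -0.4,"y": 0.71,"z": -2,"twist": 0,"jaw": 5},{"x": -0.4,"y": 0.71,"z": -5,"twist": 0,"jaw": 5},{"x": -0.4,"y": 0.71,"z": -8,"twist": 0,"jaw": 5},{"x": -0.4,"y": 0.71,"z": -11,"twist": 0,"jaw": 5},{"x": -0.4,"y": 0.71,"z": -11.9,"twist": 0,"jaw": 5},{"x": -0.4,"y": 0.71,"z": -11.9,"twist": 0,"jaw": 5}]}}

```text
clock: 16.45
eef_pos: [0.561, -0.0836, 0.0905]
tool_rot: [-0.048, 0.702, 0.056, 0.708]
ft_force: [-0.4, -0.0, 0.1]
grip_width: 0.0497
```

```bash
python3 - <<'E'
from h import *
tcp();p,d=snap('scene','s3');crop('s3',250,160,480,320,3.4,'c9');tcp()
E
```

```text
t 16.45 tcp [ 0.561  -0.0836  0.0905] jawyaw 8.47 x [ 0.008  0.011 -1.   ] q6 [-0.155  0.463 -0.054  1.047  0.013  1.268] F [-0.4 -0.   0.1] w 0.0497
t 16.5 tcp [ 0.5627 -0.0839  0.0928] jawyaw 8.45 x [ 0.012  0.011 -1.   ] q6 [-0.155  0.461 -0.051  1.049  0.013  1.269] F [0.3 0.5 1. ] w 0.0501
```

View pics/c9.png

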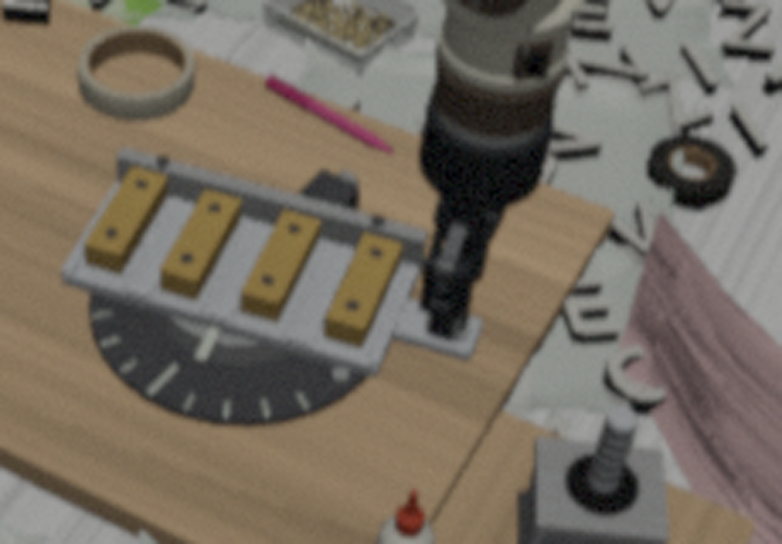

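Call:
{"op": "step_arm", "data": {"series": [{"x": 0.05,"y": 0,"z": 0.1,"twist": 0,"jaw": 1},{"x": 0.05,"y": 0,"z": 0.1,"twist": 0,"jaw": 1},{"x": 0.05,"y": 0,"z": 0.1,"twist": 0,"jaw": 1},{"x": 0.05,"y": 0,"z": 0.1,"twist": 0,"jaw": 1},{"x": 0.05,"y": 0,"z": 0.1,"twist": 0,"jaw": 1}]}}

```text
clock: 16.92
eef_pos: [0.5634, -0.0845, 0.0963]
tool_rot: [-0.049, 0.7, 0.055, 0.71]
ft_force: [-3.5, -0.5, 6.8]
grip_width: 0.0165
```

```bash
python3 - <<'E'
from h import *
tcp()
E
```

```text
t 16.92 tcp [ 0.5634 -0.0845  0.0963] jawyaw 8.43 x [ 0.014  0.009 -1.   ] q6 [-0.155  0.458 -0.046  1.055  0.011  1.269] F [-3.5 -0.5  6.8] w 0.0165
```

Call:
{"op": "step_arm", "data": {"series": [{"x": 0.4,"y": 0.06,"z": -0.2,"twist": 1.5,"jaw": 1},{"x": 0.77,"y": 0.14,"z": -0.2,"twist": 3,"jaw": 1},{"x": 1.16,"y": 0.22,"z": -0.2,"twist": 4.5,"jaw": 1},{"x": 1.54,"y": 0.32,"z": -0.2,"twist": 6,"jaw": 1},{"x": 1.92,"y": 0.42,"z": -0.2,"twist": 7.5,"jaw": 1},{"x": 2.29,"y": 0.54,"z": -0.2,"twist": 9,"jaw": 1},{"x": 2.66,"y": 0.66,"z": -0.2,"twist": 10.5,"jaw": 1},{"x": 3.03,"y": 0.79,"z": -0.2,"twist": 12,"jaw": 1},{"x": 3.4,"y": 0.94,"z": -0.2,"twist": 13.5,"jaw": 1},{"x": 3.76,"y": 1.09,"z": -0.2,"twist": 15,"jaw": 1}]}}

```text
clock: 17.75
eef_pos: [0.601, -0.0729, 0.0962]
tool_rot: [-0.141, 0.687, 0.148, 0.697]
ft_force: [-7.3, 2.5, 11.4]
grip_width: 0.0164
```

```bash
python3 - <<'E'
from h import *
o=bot.get_obs()
tcp();v=o['eef_pos'][:2]-[.5405,.0643];print(np.linalg.norm(v),np.degrees(np.arctan2(v[1],v[0]))+81.35, -51.35)
E
```

```text
t 17.75 tcp [ 0.601  -0.0729  0.0962] jawyaw 23.58 x [ 0.011  0.013 -1.   ] q6 [-0.128  0.525  0.066  1.102  0.014  1.031] F [-7.3  2.5 11.4] w 0.0164
0.14997801882963374 15.158650285707694 -51.35
```

Call:
{"op": "step_arm", "data": {"series": [{"x": 0.36,"y": 0.15,"z": 0,"twist": 1.5,"jaw": 1},{"x": 0.71,"y": 0.31,"z": 0,"twist": 3,"jaw": 1},{"x": 1.06,"y": 0.49,"z": 0,"twist": 4.5,"jaw": 1},{"x": 1.4,"y": 0.68,"z": 0,"twist": 6,"jaw": 1},{"x": 1.74,"y": 0.88,"z": 0,"twist": 7.5,"jaw": 1},{"x": 2.08,"y": 1.09,"z": 0,"twist": 9,"jaw": 1},{"x": 2.4,"y": 1.31,"z": 0,"twist": 10.5,"jaw": 1},{"x": 2.73,"y": 1.53,"z": 0,"twist": 12,"jaw": 1},{"x": 3.05,"y": 1.77,"z": 0,"twist": 13.5,"jaw": 1},{"x": 3.35,"y": 2.02,"z": 0,"twist": 15,"jaw": 1}]}}

```text
clock: 18.58
eef_pos: [0.6341, -0.052, 0.0963]
tool_rot: [-0.23, 0.663, 0.239, 0.671]
ft_force: [-7.7, 0.5, 5.8]
grip_width: 0.0167
```

Call:
{"op": "step_arm", "data": {"series": [{"x": 0,"y": 0,"z": 0,"twist": 0,"jaw": 1},{"x": 0,"y": 0,"z": 0,"twist": 0,"jaw": 1}]}}

```text
clock: 18.75
eef_pos: [0.6341, -0.052, 0.0963]
tool_rot: [-0.231, 0.664, 0.239, 0.67]
ft_force: [-5.0, 1.6, 3.4]
grip_width: 0.0161
```

```bash
python3 - <<'E'
from h import *
o=bot.get_obs()
tcp();v=o['eef_pos'][:2]-[.5405,.0643];print(np.linalg.norm(v),np.degrees(np.arctan2(v[1],v[0]))+81.35, -51.35)
p,d=snap('scene','s4');crop('s4',250,160,480,320,3.4,'c10')
E
```

```text
t 18.75 tcp [ 0.6341 -0.052   0.0963] jawyaw 38.84 x [ 0.005  0.014 -1.   ] q6 [-0.089  0.587  0.173  1.153  0.015  0.804] F [-5.   1.6  3.4] w 0.0161
0.14928096594649867 30.172525840038922 -51.35
```

View pics/c10.png

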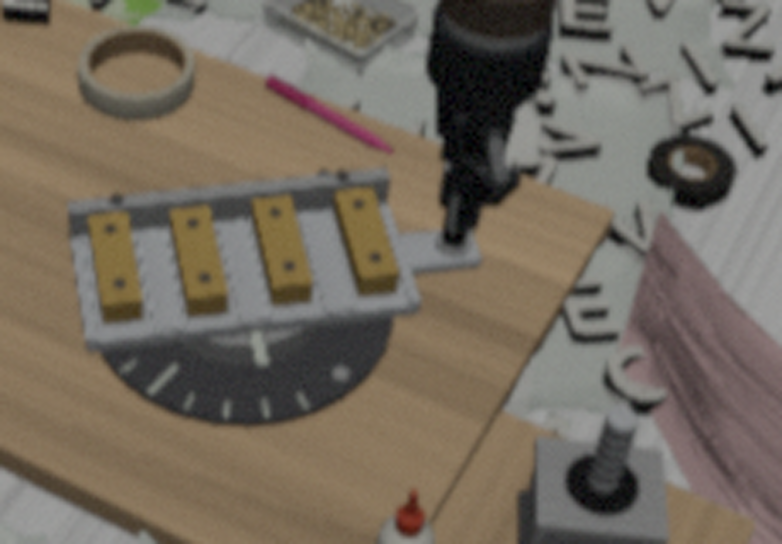

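Call:
{"op": "step_arm", "data": {"series": [{"x": 0,"y": 0,"z": 0,"twist": 0,"jaw": 4.5},{"x": 0,"y": 0,"z": 0,"twist": 0,"jaw": 4.5},{"x": 0,"y": 0,"z": 0,"twist": 0,"jaw": 4.5},{"x": 0,"y": 0,"z": 3,"twist": 0,"jaw": 4.5},{"x": 0,"y": 0,"z": 7,"twist": 0,"jaw": 4.5},{"x": 0,"y": 0,"z": 11,"twist": 0,"jaw": 4.5},{"x": -3,"y": -2,"z": 13,"twist": 0,"jaw": 4.5},{"x": -7,"y": -3,"z": 13,"twist": 0,"jaw": 4.5},{"x": -11,"y": -4,"z": 13,"twist": 0,"jaw": 4.5},{"x": -15,"y": -5,"z": 13,"twist": 0,"jaw": 4.5}]}}

```text
clock: 19.63
eef_pos: [0.4837, -0.1028, 0.227]
tool_rot: [-0.231, 0.662, 0.239, 0.671]
ft_force: [-0.7, -0.8, 0.5]
grip_width: 0.0451
```

Call:
{"op": "step_arm", "data": {"series": [{"x": -4,"y": 1,"z": 0,"twist": 0,"jaw": 4.5},{"x": -8,"y": 3,"z": 0,"twist": 0,"jaw": 4.5},{"x": -12,"y": 5,"z": 0,"twist": 0,"jaw": 4.5},{"x": -12,"y": 5,"z": 0,"twist": 0,"jaw": 4.5},{"x": -12,"y": 5,"z": 0,"twist": 0,"jaw": 4.5}]}}

```text
clock: 20.05
eef_pos: [0.3623, -0.0522, 0.2278]
tool_rot: [-0.232, 0.661, 0.239, 0.672]
ft_force: [1.1, 0.3, 0.4]
grip_width: 0.0449
```

```bash
python3 - <<'E'
from h import *
p,d=snap('top','t6');blanks(p,d);crop('t6',255,160,465,290,3.8,'c11')
tcp()
E
```

```text
blank px [341.1 195.1] area 352 world [ 0.5923 -0.0013] z 0.0916 rect c [592.   -1.5] [83.  28.9] yaw 38.4
blank px [323.3 209. ] area 341 world [0.5549 0.0436] z 0.0917 rect c [555.5  44.1] [82.8 28.3] yaw 38.4
blank px [305.5 222.7] area 339 world [0.5185 0.0882] z 0.0917 rect c [518.1  87.9] [83.1 27.3] yaw 39.1
blank px [287.3 235.4] area 329 world [0.4846 0.1335] z 0.0917 rect c [485.  133.9] [84.3 26.5] yaw 38.9
t 20.1 tcp [ 0.3645 -0.0528  0.2281] jawyaw 38.87 x [ 0.013  0.013 -1.   ] q6 [-0.156 -0.029 -0.31   1.279  0.015  0.736] F [ 0.7 -0.2  0.9] w 0.0449
```

View pics/c11.png

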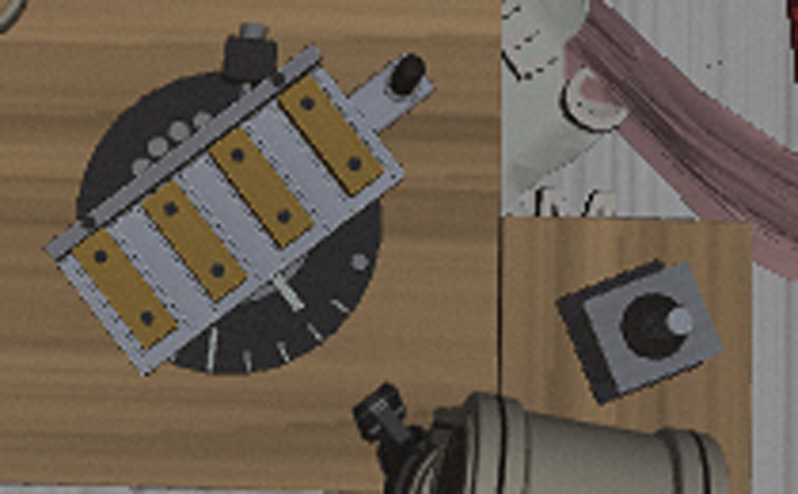

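```bash
python3 - <<'E'
from h import *
z=np.load('pics/t6.npz');p,d=z['p'],z['d'];W=cloud('top',d)
g=lambda u,v,z:cw(u,v,z,255,160,3.8)[:2].round(4)
for n,u,v,zz in[('handle top',680,322,.165),('disc',652,328,.103),('edgeL',68,260,.096),('edgeR',322,70,.096),('posttop',409,75,.13)]: print(n,g(u,v,zz))
sel=(W[...,1]<-.15)&(W[...,1]>-.28)&(W[...,0]>.38)&(W[...,0]<.55)
for lo,hi in[(.155,.18),(.093,.106)]:
    m=sel&(W[...,2]>lo)&(W[...,2]<hi); print(lo,m.sum(),W[m].mean(0).round(4))
m=(W[...,2]>.12)&(W[...,2]<.14)&(W[...,0]>.5)&(W[...,0]<.7)&(W[...,1]<0);print('post',m.sum(),W[m].mean(0))
a=np.array([.5405,.0643]);n=np.array([.781,.6245]);y=np.array([-.6245,.781])
for q in[g(68,260,.096),g(322,70,.096)]: print((q-a)@n,(q-a)@y)
crop('t6',395,220,455,270,12,'c12')
E
```

```text
handle top [ 0.4673 -0.2206]
disc [ 0.4668 -0.2187]
edgeL [0.5019 0.1714]
edgeR [0.6355 0.0045]
posttop [ 0.627  -0.0506]
0.155 50 [ 0.4678 -0.219   0.1637]
0.093 672 [ 0.4675 -0.2187  0.0989]
post 1826 [ 0.60852863 -0.44681051  0.1320778 ]
0.03673735000000003 0.1077508
0.03684989999999998 -0.1060313
```

View pics/c12.png

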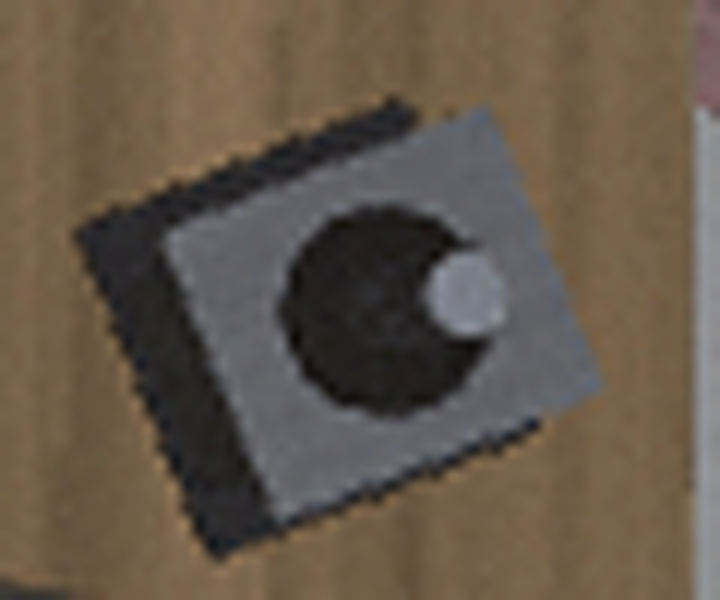

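```bash
python3 - <<'E'
from h import *
crop('t6',262,165,376,262,7,'c13')
E
```

```text
(no output)
```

View pics/c13.png

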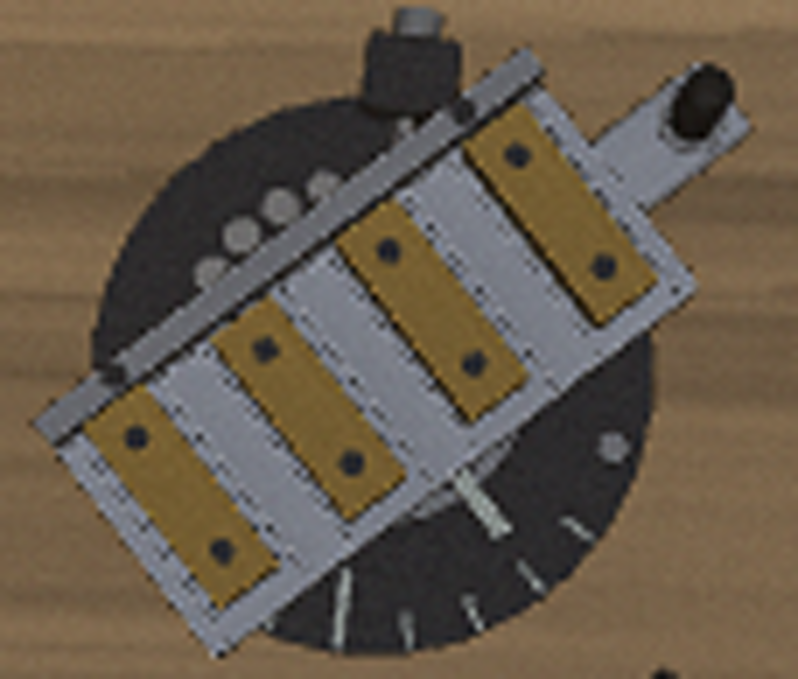

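```bash
python3 - <<'E'
from h import *
g=lambda u,v,z:cw(u,v,z,262,165,7)[:2].round(4)
a=np.array([.5405,.0643]);n=np.array([.781,.6245]);y=np.array([-.6245,.781])
for q in[g(57,445,.096),g(545,78,.096),g(85,432,.092),g(148,387,.092),g(713,88,.13),g(62,452,.07)]: print(q,(q-a)@n,(q-a)@y)
E
```

```text
[0.5015 0.1785] 0.040858899999999976 0.11354570000000003
[0.6416 0.0045] 0.04161399999999997 -0.10984074999999999
[0.5069 0.1688] 0.03901865000000004 0.10259769999999999
[0.524  0.1464] 0.03838495000000004 0.07442434999999999
[ 0.6327 -0.0534] -0.001495449999999956 -0.14950260000000004
[0.5013 0.1788] 0.04089004999999999 0.1139049
```

Call:
{"op": "step_arm", "data": {"series": [{"x": 2,"y": -3.3,"z": 0,"twist": 0,"jaw": 5},{"x": 4,"y": -6.6,"z": 0,"twist": 0,"jaw": 5},{"x": 6,"y": -10,"z": 0,"twist": 0,"jaw": 5},{"x": 8,"y": -13.3,"z": 0,"twist": 0,"jaw": 5},{"x": 10.3,"y": -16.67,"z": 0,"twist": 0,"jaw": 5},{"x": 10.3,"y": -16.67,"z": 0,"twist": 0,"jaw": 5},{"x": 10.3,"y": -16.67,"z": -2,"twist": 0,"jaw": 5},{"x": 10.3,"y": -16.67,"z": -4,"twist": 0,"jaw": 5},{"x": 10.3,"y": -16.67,"z": -4,"twist": 0,"jaw": 5}]}}

```text
clock: 20.85
eef_pos: [0.4671, -0.2199, 0.1836]
tool_rot: [-0.231, 0.663, 0.239, 0.671]
ft_force: [-1.1, -0.0, -1.1]
grip_width: 0.0498
```

```bash
python3 - <<'E'
from h import *
tcp();p,d=snap('scene','s5');crop('s5',330,200,500,345,4,'c14');tcp()
E
```

```text
t 20.85 tcp [ 0.4671 -0.2199  0.1836] jawyaw 38.81 x [ 0.007  0.016 -1.   ] q6 [-0.45   0.298 -0.044  1.229  0.017  0.443] F [-1.1 -0.  -1.1] w 0.0498
t 20.9 tcp [ 0.4674 -0.2199  0.1856] jawyaw 38.83 x [ 0.009  0.015 -1.   ] q6 [-0.45   0.296 -0.042  1.231  0.017  0.443] F [ 0.4 -0.6 -0.3] w 0.0499
```

View pics/c14.png

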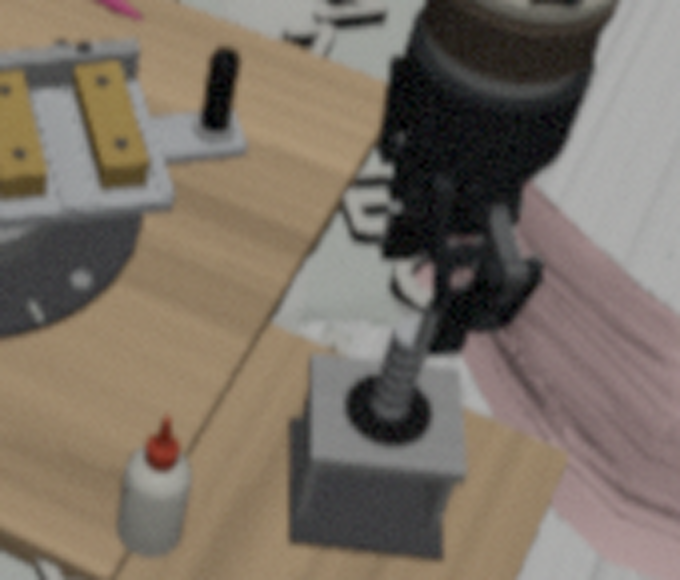

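```bash
python3 - <<'E'
from h import *
i=bot.camera_info('scene');K,R,t=[np.array(i[k]) for k in('camera_matrix','R','t')]
def pr(X):
    c=K@(R@np.array(X)+t);return ((c[:2]/c[2])-[330,200])*4
j=np.array([np.cos(np.radians(38.8)),np.sin(np.radians(38.8)),0])
T=np.array([.4674,-.2199,.1856])
print('tcp',pr(T),'fingers',pr(T+.025*j),pr(T-.025*j),'handle top',pr([.4675,-.2195,.165]),'disc',pr([.4675,-.2195,.103]),'disc2',pr([.4675,-.2195,.098]))
E
```

```text
tcp [415.36158365 302.898318  ] fingers [399.08354942 262.97164835] [432.23780395 344.29221501] handle top [406.39790693 329.42014953] disc [383.10507454 405.73943813] disc2 [381.31894055 411.59173094]
```

Call:
{"op": "step_arm", "data": {"series": [{"x": 0,"y": 0,"z": -2,"twist": 0,"jaw": 5},{"x": 0,"y": 0,"z": -4,"twist": 0,"jaw": 5},{"x": 0,"y": 0,"z": -6,"twist": 0,"jaw": 5},{"x": 0,"y": 0,"z": -7,"twist": 0,"jaw": 5},{"x": 0,"y": 0,"z": -7,"twist": 0,"jaw": 1},{"x": 0,"y": 0,"z": -7,"twist": 0,"jaw": 1},{"x": 0,"y": 0,"z": -7,"twist": 0,"jaw": 1},{"x": 0,"y": 0,"z": -7,"twist": 0,"jaw": 1},{"x": 0,"y": 0,"z": -7,"twist": 0,"jaw": 1},{"x": 0,"y": 0,"z": -7,"twist": 0,"jaw": 1}]}}

```text
clock: 21.73
eef_pos: [0.4688, -0.2206, 0.1173]
tool_rot: [-0.232, 0.661, 0.238, 0.673]
ft_force: [-0.7, -0.8, 5.7]
grip_width: 0.0168
```

```bash
python3 - <<'E'
from h import *
tcp()
E
```

```text
t 21.73 tcp [ 0.4688 -0.2206  0.1173] jawyaw 38.84 x [ 0.013  0.013 -1.   ] q6 [-0.45   0.35  -0.154  1.061  0.017  0.443] F [-0.7 -0.8  5.7] w 0.0168
```

Call:
{"op": "step_arm", "data": {"series": [{"x": 0,"y": 0,"z": 2,"twist": 0,"jaw": 1},{"x": 0,"y": 0,"z": 4,"twist": 0,"jaw": 1},{"x": 0,"y": 0,"z": 6,"twist": 0,"jaw": 1},{"x": 0,"y": 0,"z": 8,"twist": 0,"jaw": 1},{"x": 0,"y": 0,"z": 10,"twist": 0,"jaw": 1},{"x": 0,"y": 0,"z": 11,"twist": 0,"jaw": 1},{"x": 0,"y": 0,"z": 11,"twist": 0,"jaw": 1}]}}

```text
clock: 22.32
eef_pos: [0.4701, -0.2211, 0.2299]
tool_rot: [-0.233, 0.66, 0.237, 0.674]
ft_force: [0.5, 0.4, -0.9]
grip_width: 0.0169
```

```bash
python3 - <<'E'
from h import *
tcp();p,d=snap('scene','s6');crop('s6',330,180,500,325,4,'c15');tcp()
i=bot.camera_info('scene');K,R,t=[np.array(i[k]) for k in('camera_matrix','R','t')]
o=bot.get_obs()['eef_pos'];c=K@(R@(o+[0,0,-.0773])+t);print(((c[:2]/c[2])-[330,180])*4)
c=K@(R@(o+[0,0,-.0173])+t);print(((c[:2]/c[2])-[330,180])*4)
E
```

```text
t 22.32 tcp [ 0.4701 -0.2211  0.2299] jawyaw 38.84 x [ 0.017  0.011 -1.   ] q6 [-0.45   0.271  0.042  1.33   0.017  0.443] F [ 0.5  0.4 -0.9] w 0.0169
t 22.37 tcp [ 0.4693 -0.2208  0.2281] jawyaw 38.84 x [ 0.015  0.012 -1.   ] q6 [-0.45   0.273  0.039  1.329  0.017  0.443] F [-0.4  0.1 -1.4] w 0.0168
[404.74065827 426.12180006]
[429.12883389 346.75406757]
```

View pics/c15.png

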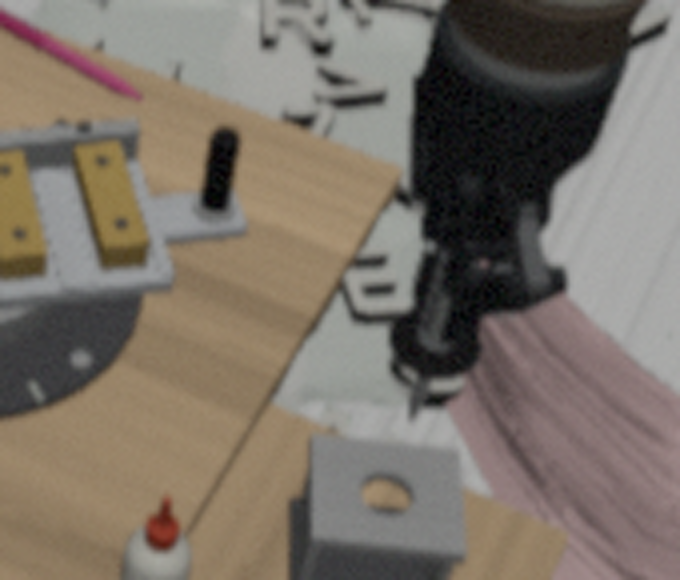

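Call:
{"op": "step_arm", "data": {"series": [{"x": 1,"y": 2,"z": 0,"twist": 0,"jaw": 1},{"x": 3,"y": 5,"z": 0,"twist": 0,"jaw": 1},{"x": 5,"y": 8,"z": 0,"twist": 0,"jaw": 1},{"x": 7,"y": 11,"z": 0,"twist": 0,"jaw": 1},{"x": 9,"y": 14,"z": 0,"twist": 0,"jaw": 1},{"x": 11,"y": 17,"z": 0,"twist": 0,"jaw": 1},{"x": 13,"y": 19.5,"z": 0,"twist": 0,"jaw": 1},{"x": 15,"y": 21.5,"z": 0,"twist": 0,"jaw": 1},{"x": 16.15,"y": 23.06,"z": 0,"twist": 0,"jaw": 1},{"x": 16.15,"y": 23.06,"z": 0,"twist": 0,"jaw": 1}]}}

```text
clock: 23.2
eef_pos: [0.6318, 0.0136, 0.2247]
tool_rot: [-0.233, 0.661, 0.24, 0.672]
ft_force: [-0.2, -0.3, 0.1]
grip_width: 0.0166
```

Call:
{"op": "step_arm", "data": {"series": [{"x": 0,"y": 0,"z": 0,"twist": 0,"jaw": 1},{"x": 0,"y": 0,"z": -2,"twist": 0,"jaw": 1},{"x": 0,"y": 0,"z": -4,"twist": 0,"jaw": 1},{"x": 0,"y": 0,"z": -4,"twist": 0,"jaw": 1},{"x": 0,"y": 0,"z": -4,"twist": 0,"jaw": 1}]}}

```text
clock: 23.62
eef_pos: [0.6298, 0.0128, 0.1826]
tool_rot: [-0.233, 0.663, 0.24, 0.67]
ft_force: [-0.1, -0.7, -0.1]
grip_width: 0.0166
```

```bash
python3 - <<'E'
from h import *
tcp();p,d=snap('scene','s7');crop('s7',260,170,420,290,5,'c16');tcp()
i=bot.camera_info('scene');K,R,t=[np.array(i[k]) for k in('camera_matrix','R','t')]
def pr(X):
    c=K@(R@np.array(X)+t);return (((c[:2]/c[2])-[260,170]+.5)*5-.5).round(0)
o=bot.get_obs()['eef_pos']
print('tip',pr(o+[0,0,-.0773]),'disc',pr(o+[0,0,-.0173]))
a=np.array([.5405,.0643]);n=np.array([.781,.6245]);y=np.array([-.6245,.781])
for k in range(5):
    q=a+.0365*n+y*(-.099+.05*k);print(k+1,q,pr([*q,.095]))
for s in(-.11,.114): print('edge top front',pr([*(a+.0415*n+y*s),.096]))
E
```

```text
t 23.62 tcp [0.6298 0.0128 0.1826] jawyaw 39.04 x [ 0.006  0.013 -1.   ] q6 [0.014 0.519 0.288 1.334 0.013 0.903] F [-0.1 -0.7 -0.1] w 0.0166
t 23.67 tcp [0.631  0.0129 0.1843] jawyaw 39.05 x [ 0.009  0.013 -1.   ] q6 [0.014 0.517 0.29  1.334 0.013 0.903] F [-0.6 -0.  -0.6] w 0.0166
tip [498. 209.] disc [509. 113.]
1 [0.630832   0.00977525] [501. 229.]
2 [0.599607   0.04882525] [398. 239.]
3 [0.568382   0.08787525] [294. 249.]
4 [0.537157   0.12692525] [189. 259.]
5 [0.505932   0.16597525] [ 84. 269.]
edge top front [522. 219.]
edge top front [ 55. 263.]
```

View pics/c16.png

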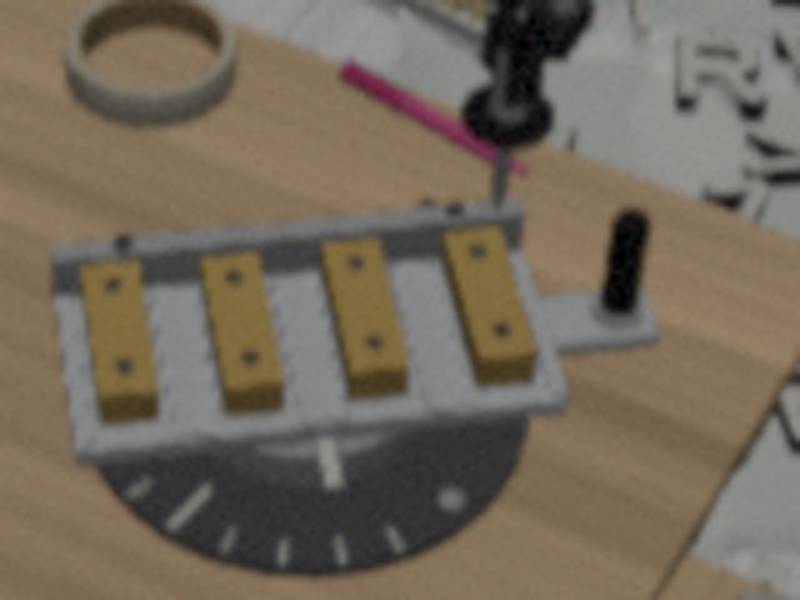

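Call:
{"op": "step_arm", "data": {"series": [{"x": 0,"y": -0.31,"z": -0.6,"twist": 0,"jaw": 1},{"x": 0,"y": -0.31,"z": -1.2,"twist": 0,"jaw": 1},{"x": 0,"y": -0.31,"z": -1.2,"twist": 0,"jaw": 1},{"x": 0,"y": -0.31,"z": -1.2,"twist": 0,"jaw": 1},{"x": 0,"y": -0.31,"z": -1.2,"twist": 0,"jaw": 1},{"x": 0,"y": -0.31,"z": -1.2,"twist": 0,"jaw": 1}]}}

```text
clock: 24.17
eef_pos: [0.6312, 0.0098, 0.1727]
tool_rot: [-0.233, 0.661, 0.24, 0.671]
ft_force: [-0.0, -1.0, -0.3]
grip_width: 0.0164
```

```bash
python3 - <<'E'
from h import *
tcp();p,d=snap('scene','s8');crop('s8',260,170,420,290,5,'c17');tcp()
E
```

```text
t 24.17 tcp [0.6312 0.0098 0.1727] jawyaw 39.04 x [ 0.01   0.014 -1.   ] q6 [0.009 0.523 0.269 1.307 0.013 0.898] F [-0.  -1.  -0.3] w 0.0164
t 24.22 tcp [0.6312 0.0098 0.1727] jawyaw 39.05 x [ 0.01   0.014 -1.   ] q6 [0.009 0.523 0.269 1.307 0.013 0.898] F [-0.1 -1.1 -1. ] w 0.0165
```

View pics/c17.png

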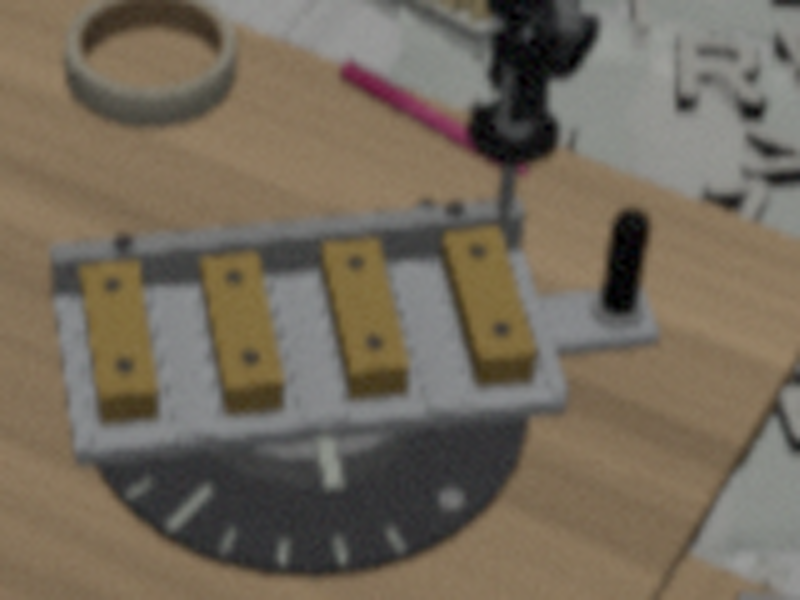

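Call:
{"op": "step_arm", "data": {"series": [{"x": -0.2,"y": 0.2,"z": 0,"twist": 0,"jaw": 1},{"x": -0.35,"y": 0.4,"z": 0,"twist": 0,"jaw": 1},{"x": -0.5,"y": 0.6,"z": 0,"twist": 0,"jaw": 1},{"x": -0.66,"y": 0.8,"z": 0,"twist": 0,"jaw": 1},{"x": -0.82,"y": 1,"z": 0,"twist": 0,"jaw": 1},{"x": -0.98,"y": 1.2,"z": 0,"twist": 0,"jaw": 1},{"x": -1.14,"y": 1.4,"z": 0,"twist": 0,"jaw": 1},{"x": -1.3,"y": 1.6,"z": 0,"twist": 0,"jaw": 1},{"x": -1.46,"y": 1.8,"z": 0,"twist": 0,"jaw": 1},{"x": -1.62,"y": 2,"z": 0,"twist": 0,"jaw": 1}]}}

```text
clock: 25.05
eef_pos: [0.6148, 0.03, 0.1727]
tool_rot: [-0.233, 0.661, 0.24, 0.671]
ft_force: [1.0, -0.8, -0.8]
grip_width: 0.0166
```

```bash
cat >> h.py <<'E'
def line():
    o=bot.get_obs()['eef_pos'];a=np.array([.5405,.0643]);n=np.array([.781,.6245]);y=np.array([-.6245,.781]);q=o[:2]-a
    print('n',(q@n).round(4),'(.0365) s',(q@y).round(4),'z',o[2].round(4))
    for s in (-.049,.001,.051,.101):
        T=a+.0365*n+s*y; print(s,((T-o[:2])*100).round(2))
E
python3 - <<'E'
from h import *
line()
E
```

```text
n 0.0366 (.0365) s -0.0732 z 0.1727
-0.049 [-1.52  1.88]
0.001 [-4.64  5.79]
0.051 [-7.77  9.69]
0.101 [-10.89  13.6 ]
```

Call:
{"op": "step_arm", "data": {"series": [{"x": -0.15,"y": 0.19,"z": 0,"twist": 0,"jaw": 1},{"x": -0.31,"y": 0.38,"z": 0,"twist": 0,"jaw": 1},{"x": -0.46,"y": 0.57,"z": 0,"twist": 0,"jaw": 1},{"x": -0.61,"y": 0.75,"z": 0,"twist": 0,"jaw": 1},{"x": -0.76,"y": 0.94,"z": 0,"twist": 0,"jaw": 1},{"x": -0.91,"y": 1.13,"z": 0,"twist": 0,"jaw": 1},{"x": -1.06,"y": 1.32,"z": 0,"twist": 0,"jaw": 1},{"x": -1.22,"y": 1.5,"z": 0,"twist": 0,"jaw": 1},{"x": -1.37,"y": 1.69,"z": 0,"twist": 0,"jaw": 1},{"x": -1.52,"y": 1.88,"z": 0,"twist": 0,"jaw": 1}]}}

```text
clock: 25.88
eef_pos: [0.5995, 0.049, 0.1728]
tool_rot: [-0.233, 0.661, 0.24, 0.671]
ft_force: [0.4, -0.1, -1.0]
grip_width: 0.0167
```

Call:
{"op": "step_arm", "data": {"series": [{"x": -0.15,"y": 0.19,"z": 0,"twist": 0,"jaw": 1},{"x": -0.31,"y": 0.39,"z": 0,"twist": 0,"jaw": 1},{"x": -0.46,"y": 0.58,"z": 0,"twist": 0,"jaw": 1},{"x": -0.62,"y": 0.78,"z": 0,"twist": 0,"jaw": 1},{"x": -0.78,"y": 0.97,"z": 0,"twist": 0,"jaw": 1},{"x": -0.93,"y": 1.17,"z": 0,"twist": 0,"jaw": 1},{"x": -1.09,"y": 1.36,"z": 0,"twist": 0,"jaw": 1},{"x": -1.25,"y": 1.56,"z": 0,"twist": 0,"jaw": 1},{"x": -1.4,"y": 1.75,"z": 0,"twist": 0,"jaw": 1},{"x": -1.56,"y": 1.95,"z": 0,"twist": 0,"jaw": 1}]}}

```text
clock: 26.72
eef_pos: [0.5838, 0.0687, 0.1727]
tool_rot: [-0.233, 0.661, 0.24, 0.671]
ft_force: [-0.0, 0.0, -0.7]
grip_width: 0.0167
```

```bash
python3 - <<'E'
from h import *
line();p,d=snap('scene','s9');crop('s9',260,170,420,290,5,'c18')
E
```

```text
n 0.0365 (.0365) s -0.0236 z 0.1727
-0.049 [ 1.59 -1.99]
0.001 [-1.54  1.92]
0.051 [-4.66  5.82]
0.101 [-7.78  9.73]
```

View pics/c18.png

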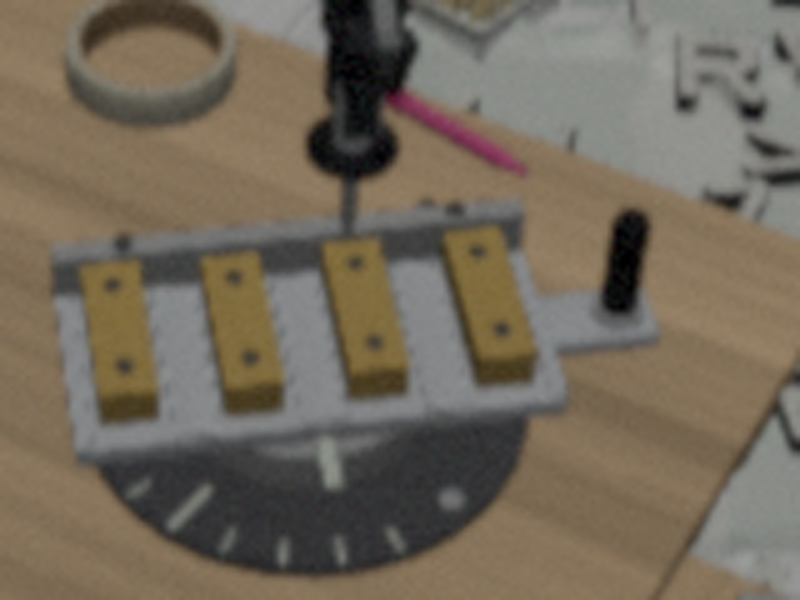

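Blanks still in place and the needle is just before the straightedge. I'll carry on.

Call:
{"op": "step_arm", "data": {"series": [{"x": -0.15,"y": 0.19,"z": 0,"twist": 0,"jaw": 1},{"x": -0.31,"y": 0.39,"z": 0,"twist": 0,"jaw": 1},{"x": -0.46,"y": 0.58,"z": 0,"twist": 0,"jaw": 1},{"x": -0.62,"y": 0.78,"z": 0,"twist": 0,"jaw": 1},{"x": -0.78,"y": 0.97,"z": 0,"twist": 0,"jaw": 1},{"x": -0.93,"y": 1.17,"z": 0,"twist": 0,"jaw": 1},{"x": -1.09,"y": 1.36,"z": 0,"twist": 0,"jaw": 1},{"x": -1.25,"y": 1.56,"z": 0,"twist": 0,"jaw": 1},{"x": -1.4,"y": 1.75,"z": 0,"twist": 0,"jaw": 1},{"x": -1.56,"y": 1.95,"z": 0,"twist": 0,"jaw": 1}]}}

```text
clock: 27.6
eef_pos: [0.5677, 0.0888, 0.1728]
tool_rot: [-0.233, 0.661, 0.24, 0.671]
ft_force: [0.8, 0.3, -1.1]
grip_width: 0.0166
```

Call:
{"op": "step_arm", "data": {"series": [{"x": -0.15,"y": 0.19,"z": 0,"twist": 0,"jaw": 1},{"x": -0.31,"y": 0.39,"z": 0,"twist": 0,"jaw": 1},{"x": -0.46,"y": 0.58,"z": 0,"twist": 0,"jaw": 1},{"x": -0.62,"y": 0.78,"z": 0,"twist": 0,"jaw": 1},{"x": -0.78,"y": 0.97,"z": 0,"twist": 0,"jaw": 1},{"x": -0.93,"y": 1.17,"z": 0,"twist": 0,"jaw": 1},{"x": -1.09,"y": 1.36,"z": 0,"twist": 0,"jaw": 1},{"x": -1.25,"y": 1.56,"z": 0,"twist": 0,"jaw": 1},{"x": -1.4,"y": 1.75,"z": 0,"twist": 0,"jaw": 1},{"x": -1.56,"y": 1.95,"z": 0,"twist": 0,"jaw": 1}]}}

```text
clock: 28.43
eef_pos: [0.5519, 0.1085, 0.1728]
tool_rot: [-0.233, 0.661, 0.24, 0.671]
ft_force: [0.2, 0.5, -1.1]
grip_width: 0.0165
```

```bash
python3 - <<'E'
from h import *
line()
E
```

```text
n 0.0365 (.0365) s 0.0273 z 0.1728
-0.049 [ 4.77 -5.96]
0.001 [ 1.64 -2.06]
0.051 [-1.48  1.85]
0.101 [-4.6   5.75]
```

Call:
{"op": "step_arm", "data": {"series": [{"x": -0.15,"y": 0.19,"z": 0,"twist": 0,"jaw": 1},{"x": -0.31,"y": 0.39,"z": 0,"twist": 0,"jaw": 1},{"x": -0.46,"y": 0.58,"z": 0,"twist": 0,"jaw": 1},{"x": -0.62,"y": 0.78,"z": 0,"twist": 0,"jaw": 1},{"x": -0.78,"y": 0.97,"z": 0,"twist": 0,"jaw": 1},{"x": -0.93,"y": 1.17,"z": 0,"twist": 0,"jaw": 1},{"x": -1.09,"y": 1.36,"z": 0,"twist": 0,"jaw": 1},{"x": -1.25,"y": 1.56,"z": 0,"twist": 0,"jaw": 1},{"x": -1.4,"y": 1.75,"z": 0,"twist": 0,"jaw": 1},{"x": -1.56,"y": 1.95,"z": 0,"twist": 0,"jaw": 1}]}}

```text
clock: 29.27
eef_pos: [0.5362, 0.1281, 0.1728]
tool_rot: [-0.233, 0.661, 0.24, 0.671]
ft_force: [-0.8, 0.1, -1.2]
grip_width: 0.0166
```

Call:
{"op": "step_arm", "data": {"series": [{"x": -0.15,"y": 0.19,"z": 0,"twist": 0,"jaw": 1},{"x": -0.31,"y": 0.39,"z": 0,"twist": 0,"jaw": 1},{"x": -0.46,"y": 0.58,"z": 0,"twist": 0,"jaw": 1},{"x": -0.62,"y": 0.78,"z": 0,"twist": 0,"jaw": 1},{"x": -0.78,"y": 0.97,"z": 0,"twist": 0,"jaw": 1},{"x": -0.93,"y": 1.17,"z": 0,"twist": 0,"jaw": 1},{"x": -1.09,"y": 1.36,"z": 0,"twist": 0,"jaw": 1},{"x": -1.25,"y": 1.56,"z": 0,"twist": 0,"jaw": 1},{"x": -1.4,"y": 1.75,"z": 0,"twist": 0,"jaw": 1},{"x": -1.56,"y": 1.95,"z": 0,"twist": 0,"jaw": 1}]}}

```text
clock: 30.1
eef_pos: [0.5205, 0.1478, 0.1728]
tool_rot: [-0.233, 0.661, 0.24, 0.671]
ft_force: [-0.2, 0.2, 0.1]
grip_width: 0.0163
```

```bash
python3 - <<'E'
from h import *
line()
E
```

```text
n 0.0365 (.0365) s 0.0778 z 0.1728
-0.049 [ 7.92 -9.9 ]
0.001 [ 4.79 -6.  ]
0.051 [ 1.67 -2.09]
0.101 [-1.45  1.81]
```

Call:
{"op": "step_arm", "data": {"series": [{"x": -0.15,"y": 0.19,"z": 0,"twist": 0,"jaw": 1},{"x": -0.31,"y": 0.39,"z": 0,"twist": 0,"jaw": 1},{"x": -0.46,"y": 0.58,"z": 0,"twist": 0,"jaw": 1},{"x": -0.62,"y": 0.78,"z": 0,"twist": 0,"jaw": 1},{"x": -0.78,"y": 0.97,"z": 0,"twist": 0,"jaw": 1},{"x": -0.93,"y": 1.17,"z": 0,"twist": 0,"jaw": 1},{"x": -1.09,"y": 1.36,"z": 0,"twist": 0,"jaw": 1},{"x": -1.25,"y": 1.56,"z": 0,"twist": 0,"jaw": 1},{"x": -1.4,"y": 1.75,"z": 0,"twist": 0,"jaw": 1},{"x": -1.45,"y": 1.81,"z": 0,"twist": 0,"jaw": 1}]}}

```text
clock: 30.93
eef_pos: [0.5057, 0.1662, 0.1728]
tool_rot: [-0.233, 0.661, 0.24, 0.671]
ft_force: [-0.0, 0.5, -1.0]
grip_width: 0.0165
```

Call:
{"op": "step_arm", "data": {"series": [{"x": 0,"y": 0,"z": 0,"twist": 0,"jaw": 1},{"x": 0,"y": 0,"z": 0,"twist": 0,"jaw": 1},{"x": 0,"y": 0,"z": 0,"twist": 0,"jaw": 1},{"x": 0,"y": 0,"z": 0,"twist": 0,"jaw": 1}]}}

```text
clock: 31.27
eef_pos: [0.5057, 0.1661, 0.1728]
tool_rot: [-0.233, 0.661, 0.24, 0.671]
ft_force: [-0.2, -0.3, -1.2]
grip_width: 0.0164
```

```bash
python3 - <<'E'
from h import *
line();p,d=snap('scene','s10');crop('s10',260,170,420,290,5,'c19')
i=bot.camera_info('scene');K,R,t=[np.array(i[k]) for k in('camera_matrix','R','t')]
c=K@(R@(bot.get_obs()['eef_pos']+[0,0,-.0773])+t);print(((c[:2]/c[2])-[260,170])*5)
E
```

```text
n 0.0365 (.0365) s 0.1012 z 0.1728
-0.049 [  9.39 -11.73]
0.001 [ 6.26 -7.83]
0.051 [ 3.14 -3.92]
0.101 [ 0.02 -0.02]
[ 81.09627661 266.31270651]
```

View pics/c19.png

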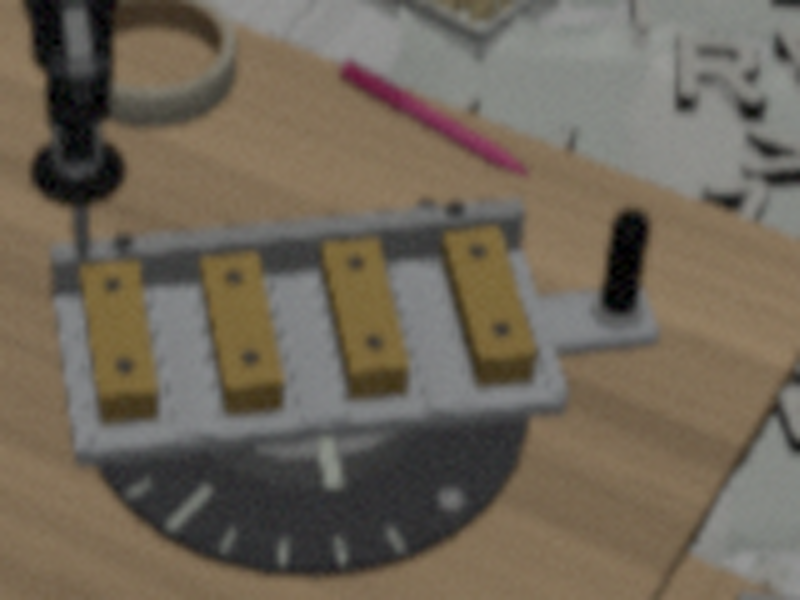

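Call:
{"op": "step_arm", "data": {"series": [{"x": 0,"y": 0,"z": 2,"twist": 0,"jaw": 1},{"x": -1,"y": -1,"z": 4,"twist": 0,"jaw": 1},{"x": -1.3,"y": -4,"z": 5.7,"twist": 0,"jaw": 1},{"x": -1.6,"y": -8,"z": 5.7,"twist": 0,"jaw": 1},{"x": -2,"y": -12,"z": 5.7,"twist": 0,"jaw": 1},{"x": -2.3,"y": -16,"z": 5.7,"twist": 0,"jaw": 1},{"x": -2.6,"y": -20,"z": 5.7,"twist": 0,"jaw": 1},{"x": -3,"y": -24,"z": 5.7,"twist": 0,"jaw": 1},{"x": -3.3,"y": -28,"z": 5.7,"twist": 0,"jaw": 1},{"x": -3.6,"y": -32,"z": 5.7,"twist": 0,"jaw": 1}]}}

```text
clock: 32.15
eef_pos: [0.4692, -0.1558, 0.23]
tool_rot: [-0.233, 0.661, 0.24, 0.672]
ft_force: [2.1, 1.2, -1.0]
grip_width: 0.0167
```

```bash
python3 - <<'E'
from h import *
tcp()
E
```

```text
t 32.15 tcp [ 0.4692 -0.1558  0.23  ] jawyaw 39.07 x [ 0.011  0.014 -1.   ] q6 [-0.331  0.226 -0.018  1.322  0.016  0.558] F [ 2.1  1.2 -1. ] w 0.0167
```

Call:
{"op": "step_arm", "data": {"series": [{"x": 0,"y": -2.5,"z": 0,"twist": 0,"jaw": 1},{"x": 0,"y": -5,"z": 0,"twist": 0,"jaw": 1},{"x": 0,"y": -6.5,"z": 0,"twist": 0,"jaw": 1},{"x": 0,"y": -6.5,"z": 0,"twist": 0,"jaw": 1},{"x": 0,"y": -6.5,"z": 0,"twist": 0,"jaw": 1},{"x": 0,"y": -6.5,"z": 0,"twist": 0,"jaw": 1}]}}

```text
clock: 32.65
eef_pos: [0.4691, -0.2203, 0.2299]
tool_rot: [-0.233, 0.661, 0.24, 0.671]
ft_force: [0.7, -0.7, -0.0]
grip_width: 0.0167
```

```bash
python3 - <<'E'
from h import *
tcp();p,d=snap('scene','s11');crop('s11',330,180,500,325,4,'c20')
E
```

```text
t 32.65 tcp [ 0.4691 -0.2203  0.2299] jawyaw 39.08 x [ 0.01   0.014 -1.   ] q6 [-0.449  0.275  0.047  1.34   0.017  0.439] F [ 0.7 -0.7 -0. ] w 0.0167
```

View pics/c20.png

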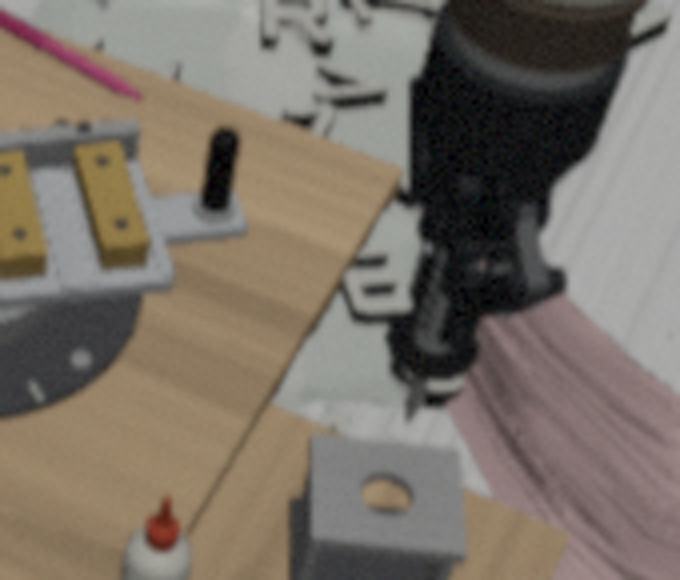

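Call:
{"op": "step_arm", "data": {"series": [{"x": 0,"y": -0.03,"z": -1.5,"twist": 0,"jaw": 1},{"x": 0,"y": -0.03,"z": -3,"twist": 0,"jaw": 1},{"x": 0,"y": -0.03,"z": -4.5,"twist": 0,"jaw": 1},{"x": 0,"y": -0.03,"z": -6,"twist": 0,"jaw": 1},{"x": 0,"y": -0.03,"z": -7.5,"twist": 0,"jaw": 1},{"x": 0,"y": -0.03,"z": -9,"twist": 0,"jaw": 1},{"x": 0,"y": -0.03,"z": -10.2,"twist": 0,"jaw": 1},{"x": 0,"y": -0.03,"z": -10.9,"twist": 0,"jaw": 1},{"x": 0,"y": -0.03,"z": -11.1,"twist": 0,"jaw": 1},{"x": 0,"y": -0.03,"z": -11.1,"twist": 0,"jaw": 1}]}}

```text
clock: 33.53
eef_pos: [0.4691, -0.2195, 0.1188]
tool_rot: [-0.233, 0.661, 0.241, 0.671]
ft_force: [0.8, 0.4, -1.9]
grip_width: 0.0166
```

Call:
{"op": "step_arm", "data": {"series": [{"x": 0,"y": 0,"z": -0.1,"twist": 0,"jaw": 1},{"x": 0,"y": 0,"z": -0.1,"twist": 0,"jaw": 1}]}}

```text
clock: 33.7
eef_pos: [0.4697, -0.2195, 0.1186]
tool_rot: [-0.234, 0.661, 0.241, 0.671]
ft_force: [0.0, -1.5, -1.6]
grip_width: 0.0167
```

```bash
python3 - <<'E'
from h import *
tcp();p,d=snap('scene','s12');crop('s12',330,180,500,325,4,'c21')
E
```

```text
t 33.7 tcp [ 0.4697 -0.2195  0.1186] jawyaw 39.22 x [ 0.011  0.014 -1.   ] q6 [-0.447  0.351 -0.149  1.067  0.017  0.439] F [ 0.  -1.5 -1.6] w 0.0167
```

View pics/c21.png

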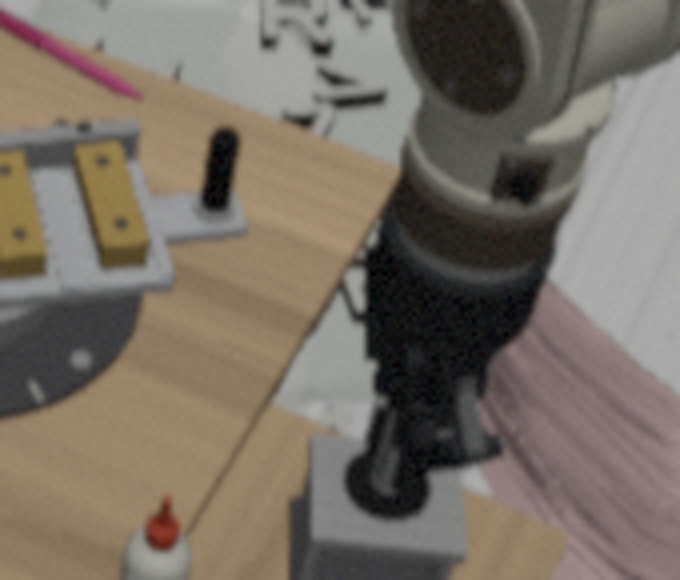

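Call:
{"op": "step_arm", "data": {"series": [{"x": -0.08,"y": -0.1,"z": -0.1,"twist": 0,"jaw": 1},{"x": -0.08,"y": -0.1,"z": -0.15,"twist": 0,"jaw": 1},{"x": -0.08,"y": -0.1,"z": -0.15,"twist": 0,"jaw": 3},{"x": -0.08,"y": -0.1,"z": -0.15,"twist": 0,"jaw": 5},{"x": -0.08,"y": -0.1,"z": -0.15,"twist": 0,"jaw": 5},{"x": -0.08,"y": -0.1,"z": -0.15,"twist": 0,"jaw": 5},{"x": -0.08,"y": -0.1,"z": 2,"twist": 0,"jaw": 5},{"x": -0.08,"y": -0.1,"z": 5,"twist": 0,"jaw": 5},{"x": -0.08,"y": -0.1,"z": 8,"twist": 0,"jaw": 5},{"x": -0.08,"y": -0.1,"z": 11,"twist": 0,"jaw": 5}]}}

```text
clock: 34.58
eef_pos: [0.4685, -0.2204, 0.2297]
tool_rot: [-0.234, 0.661, 0.241, 0.671]
ft_force: [0.3, -0.8, 0.6]
grip_width: 0.0497
```

Call:
{"op": "step_arm", "data": {"series": [{"x": -3,"y": 2,"z": 2,"twist": 0,"jaw": 5},{"x": -6,"y": 4,"z": 2,"twist": 0,"jaw": 5},{"x": -9,"y": 7,"z": 2,"twist": 0,"jaw": 5},{"x": -11,"y": 10,"z": 2,"twist": 0,"jaw": 5},{"x": -13,"y": 13,"z": 2,"twist": 0,"jaw": 5},{"x": -13,"y": 15,"z": 2,"twist": 0,"jaw": 5},{"x": -13,"y": 15,"z": 2,"twist": 0,"jaw": 5},{"x": -13,"y": 15,"z": 2,"twist": 0,"jaw": 5}]}}

```text
clock: 35.25
eef_pos: [0.3385, -0.0698, 0.2502]
tool_rot: [-0.235, 0.66, 0.241, 0.671]
ft_force: [0.5, -0.2, -0.9]
grip_width: 0.0497
```

```bash
python3 - <<'E'
from h import *
tcp();p,d=snap('top','t7');blanks(p,d);crop('t7',230,130,465,295,3.4,'c22')
snap('scene','s13');crop('s13',230,130,480,320,3.1,'c23')
W=cloud('top',d);sel=(W[...,1]<-.15)&(W[...,1]>-.28)&(W[...,0]>.38)&(W[...,0]<.55)
m=sel&(W[...,2]>.155)&(W[...,2]<.18);print(m.sum(),W[m].mean(0).round(4),W[m][:,2].max())
E
```

```text
t 35.25 tcp [ 0.3385 -0.0698  0.2502] jawyaw 39.35 x [ 0.012  0.014 -1.   ] q6 [-0.217 -0.085 -0.304  1.343  0.016  0.667] F [ 0.5 -0.2 -0.9] w 0.0497
blank px [341.1 195. ] area 352 world [ 0.5925 -0.0013] z 0.0916 rect c [592.   -1.5] [83. 29.] yaw 38.9
blank px [323.3 209.1] area 342 world [0.5547 0.0437] z 0.0915 rect c [555.5  44.2] [82.8 28.2] yaw 38.5
blank px [305.4 222.6] area 338 world [0.5186 0.0883] z 0.0915 rect c [518.   87.8] [82.5 27.3] yaw 38.8
blank px [287.3 235.4] area 329 world [0.4846 0.1335] z 0.0919 rect c [485.1 133.9] [84.4 26.5] yaw 38.7
52 [ 0.4694 -0.2184  0.1635] 0.16896712960605495
```

View pics/c22.png

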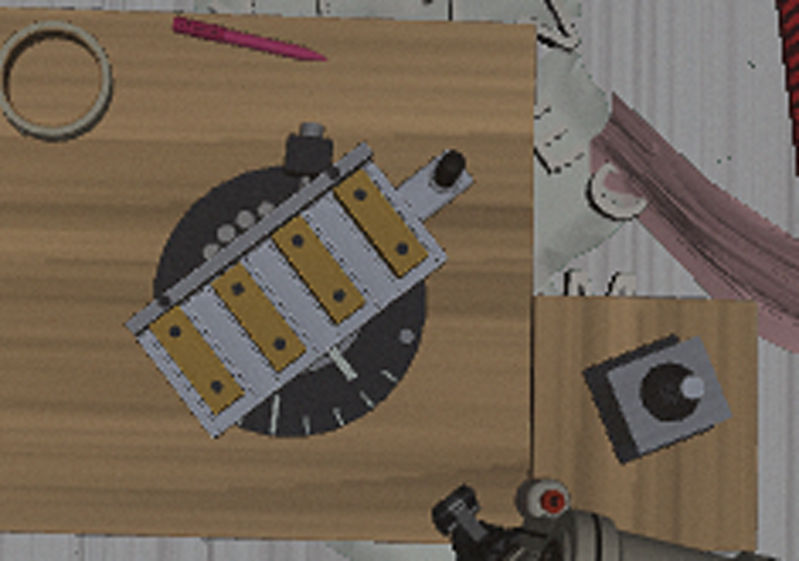

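View pics/c23.png

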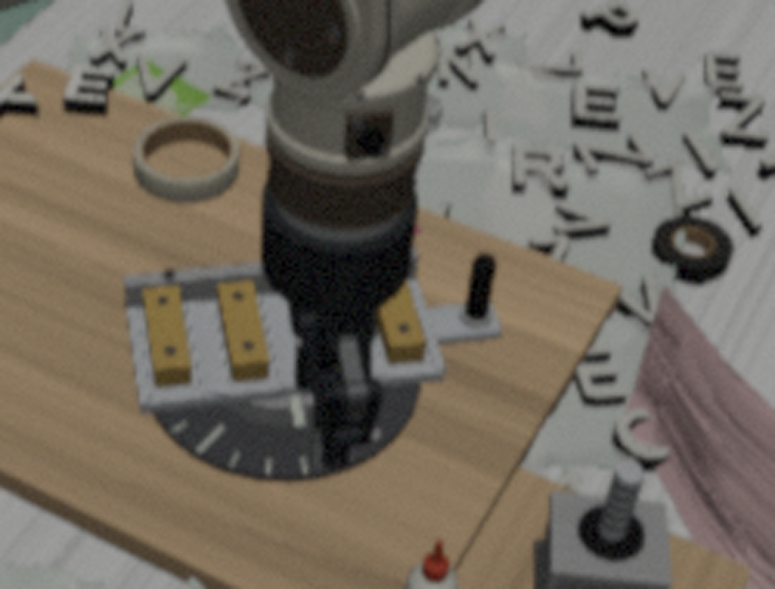

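```bash
python3 - <<'E'
from h import *
print(bot.job_done());tcp()
E
```

```text
the job is handed in; nothing more can be done
None
the job is handed in; nothing more can be done
```

I finished the whole job and handed it in at about 35 s; the hand-in gave no verdict. All four brass blanks went into slots 1–4. The bed was two clicks clockwise of the third, so I turned it 30° counter-clockwise by its post. I then led the scriber's tip along the straightedge from point 1 to point 5 at about 30 mm/s and stood it back in its stand.

**Last checks, just before handing in:**
- **Blanks:** all four lie flat (tops at z ≈ 0.092). They sit within about 3 mm of the straightedge end position and about 3.5 mm sideways, which is inside the limits.
- **Bed:** the pointer is on the third line.
- **Scriber:** it stands upright with its guard disc on the plate. The handle is within about 2 mm of where it started.
- **Tape roll and glue bottle:** they look unmoved in the pictures; I did not measure them.

**Uncertainties:**
- I saw no blank get knocked aside.
- In the camera the scriber's tip appeared 1–2 pixels (about 2–4 mm) from its computed place. That is within the 9 mm limit, and none of the checks failed.

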